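# Load the glaze dryer with sample ridge tiles

## Task

Set the freshly glazed sample ridge tiles to dry: first push the blower's air knob fully home to shut the air off, then pull the carriage all the way to its stop away from the blower and, with the carriage there and the air off, hang every tile astride the carriage's bar, upright and not touching one another. When all of them hang there, slide the carriage all the way to its stop at the blower with the tiles still on the bar, and only then pull the air knob fully out. Leave the figurine, the bowl and the jar where they stand.

Things in the scene. Friction and masses are not known exactly. Their poses are not given: they have to be found in the camera images.
- tile1: one of 2-4 identical white ceramic ridge tiles, 100 g: upside-down U with out-turned feet, 48 mm wide over the legs, 64 over the feet (x), 54 long (y, tunnel), 56 high (z); origin half-way up. Legs 7 thick, 34 apart; feet 7 high; crown 6 thick, underside 22 above origin; shoulders slope from 14 above it. Grip the flat legs above the feet, across 48 mm. Starts on its feet on the table
- tile2: one of 2-4 identical white ceramic ridge tiles, 100 g: upside-down U with out-turned feet, 48 mm wide over the legs, 64 over the feet (x), 54 long (y, tunnel), 56 high (z); origin half-way up. Legs 7 thick, 34 apart; feet 7 high; crown 6 thick, underside 22 above origin; shoulders slope from 14 above it. Grip the flat legs above the feet, across 48 mm. Starts on its feet on the table
- tile3: one of 2-4 identical white ceramic ridge tiles, 100 g: upside-down U with out-turned feet, 48 mm wide over the legs, 64 over the feet (x), 54 long (y, tunnel), 56 high (z); origin half-way up. Legs 7 thick, 34 apart; feet 7 high; crown 6 thick, underside 22 above origin; shoulders slope from 14 above it. Grip the flat legs above the feet, across 48 mm. Starts on its feet on the table
- tile4: one of 2-4 identical white ceramic ridge tiles, 100 g: upside-down U with out-turned feet, 48 mm wide over the legs, 64 over the feet (x), 54 long (y, tunnel), 56 high (z); origin half-way up. Legs 7 thick, 34 apart; feet 7 high; crown 6 thick, underside 22 above origin; shoulders slope from 14 above it. Grip the flat legs above the feet, across 48 mm. Starts on its feet on the table
- bar_mid (a point): middle of the axis of the carriage's steel bar: 12 mm diameter, along y (y points to the blower, z up), 145 mm above the table, clear 137 mm either way between end posts (16 mm wide, tops 159 mm above the table). Moves with the carriage, whose deck, 58 mm wide, has its top at 46 mm. A tile hung upright has its origin 16 mm below the axis
- carriage_handle (a point): grip point on the axis of the carriage's upright black round handle, 24 mm diameter, 130 mm above the table (handle top 151 mm, foot on the deck at 46 mm). It stands 200 mm from bar_mid, 58 mm beyond the end post away from the blower. y: slide direction, towards the blower; z up
- carriage (a joint): slide of the carriage along its rails, m: 0 = stop away from the blower (loading), 0.12 = stop at the blower (drying); moves along bar_mid's y. Stays where left, drags with about 2 N, no spring or catch
- knob_center (a point): centre of the black round air knob before the white blower box: 26 mm diameter, 22 mm long along its horizontal axis x, 70 mm above the table, on a 10 mm stem. -x is out, away from the box. When home its centre is 50 mm in front of the box, whose top is at 95 mm. Can be pinched from above across its diameter (along y)
- air_knob (a joint): how far the air knob is pulled out, m: 0 = fully home (air off), 0.04 = fully out (air on). Stays where left, drags with about 2.5 N, no spring
- figurine: terracotta-coloured unglazed animal figurine, 110 mm high, 52 mm across; origin under its centre. Not to be disturbed.
- glaze_bowl: blue ceramic bowl, 110 mm across, 55 mm high; origin under its centre. Not to be disturbed.
- glaze_jar: closed jar, 60 mm across, 85 mm high; origin under its centre. Not to be disturbed.
Things that resemble listed ones, but are neither listed nor needed, are in the scene too. Leave any pink or red look-alike of the tile2 alone.

How it is judged:
On the way, in this order (a step that is already met when the one before it is completed fails the run):
1. the air knob is pushed fully home (within 4 mm) (value of joint air_knob below 0.004 m), for 0.2 s.
2. the carriage is at its stop away from the blower (within 5 mm), air knob home (value of joint carriage below 0.005 m and value of joint air_knob below 0.004 m), for 0.2 s.
3. every tile hangs astride the bar, upright, let go and clear of the others, carriage still at the loading stop and air knob home (all of step 2 and x of tile1 in the frame of bar_mid between -0.012 and 0.012 m and y of tile1 in the frame of bar_mid between -0.115 and 0.115 m and z of tile1 in the frame of bar_mid between -0.021 and -0.01 m and angle between each of tile1, tile2, tile3, tile4's own z axis and vertical below 0.35 rad and angle between the y axis of each of tile1, tile2, tile3, tile4 and the y axis of bar_mid, either way round below 0.4 rad and x of tile2 in the frame of bar_mid between -0.012 and 0.012 m and y of tile2 in the frame of bar_mid between -0.115 and 0.115 m and z of tile2 in the frame of bar_mid between -0.021 and -0.01 m and x of tile3 in the frame of bar_mid between -0.012 and 0.012 m and y of tile3 in the frame of bar_mid between -0.115 and 0.115 m and z of tile3 in the frame of bar_mid between -0.021 and -0.01 m and x of tile4 in the frame of bar_mid between -0.012 and 0.012 m and y of tile4 in the frame of bar_mid between -0.115 and 0.115 m and z of tile4 in the frame of bar_mid between -0.021 and -0.01 m and contact force between each of tile1, tile2, tile3, tile4 and the fingers below 0.05 N and contact force between tile1 and tile2 below 0.02 N and contact force between each of tile1, tile2 and tile3 below 0.02 N and contact force between each of tile1, tile2, tile3 and tile4 below 0.02 N), for 0.3 s.
4. the carriage is at its stop at the blower (within 5 mm) with every tile still hanging on the bar, air knob home (x of tile1 in the frame of bar_mid between -0.012 and 0.012 m and y of tile1 in the frame of bar_mid between -0.115 and 0.115 m and z of tile1 in the frame of bar_mid between -0.021 and -0.01 m and angle between each of tile1, tile2, tile3, tile4's own z axis and vertical below 0.35 rad and angle between the y axis of each of tile1, tile2, tile3, tile4 and the y axis of bar_mid, either way round below 0.4 rad and x of tile2 in the frame of bar_mid between -0.012 and 0.012 m and y of tile2 in the frame of bar_mid between -0.115 and 0.115 m and z of tile2 in the frame of bar_mid between -0.021 and -0.01 m and x of tile3 in the frame of bar_mid between -0.012 and 0.012 m and y of tile3 in the frame of bar_mid between -0.115 and 0.115 m and z of tile3 in the frame of bar_mid between -0.021 and -0.01 m and x of tile4 in the frame of bar_mid between -0.012 and 0.012 m and y of tile4 in the frame of bar_mid between -0.115 and 0.115 m and z of tile4 in the frame of bar_mid between -0.021 and -0.01 m and value of joint carriage above 0.115 m and value of joint air_knob below 0.004 m), for 0.2 s.
5. the air knob is pulled fully out (within 4 mm), carriage at the blower (value of joint air_knob above 0.036 m and value of joint carriage above 0.115 m), for 0.2 s.
At the end, for the whole second after the job is handed in: Every tile hangs astride the bar (origin within 12 mm sideways, 10-21 mm below its axis, within 115 mm of its middle; tilt < 0.35, turn < 0.4 rad), let go, at rest, touching no other tile; carriage within 5 mm of its blower stop, air knob within 4 mm of fully out (all of step 5 and x of tile1 in the frame of bar_mid between -0.012 and 0.012 m and y of tile1 in the frame of bar_mid between -0.115 and 0.115 m and z of tile1 in the frame of bar_mid between -0.021 and -0.01 m and angle between each of tile1, tile2, tile3, tile4's own z axis and vertical below 0.35 rad and angle between the y axis of each of tile1, tile2, tile3, tile4 and the y axis of bar_mid, either way round below 0.4 rad and x of tile2 in the frame of bar_mid between -0.012 and 0.012 m and y of tile2 in the frame of bar_mid between -0.115 and 0.115 m and z of tile2 in the frame of bar_mid between -0.021 and -0.01 m and x of tile3 in the frame of bar_mid between -0.012 and 0.012 m and y of tile3 in the frame of bar_mid between -0.115 and 0.115 m and z of tile3 in the frame of bar_mid between -0.021 and -0.01 m and x of tile4 in the frame of bar_mid between -0.012 and 0.012 m and y of tile4 in the frame of bar_mid between -0.115 and 0.115 m and z of tile4 in the frame of bar_mid between -0.021 and -0.01 m and contact force between each of tile1, tile2, tile3, tile4 and the fingers below 0.05 N and contact force between tile1 and tile2 below 0.02 N and contact force between each of tile1, tile2 and tile3 below 0.02 N and contact force between each of tile1, tile2, tile3 and tile4 below 0.02 N and linear speed of each of tile1, tile2, tile3, tile4 below 0.03 m/s).
It fails at once if the figurine is pushed more than 30 mm from its place or tipped (distance of figurine from where it was at the start of the episode above 0.03 m or angle between figurine's own z axis and vertical above 0.5 rad).
It fails at once if the glaze bowl is pushed more than 30 mm from its place or tipped (distance of glaze_bowl from where it was at the start of the episode above 0.03 m or angle between glaze_bowl's own z axis and vertical above 0.5 rad).
It fails at once if the glaze jar is pushed more than 30 mm from its place or tipped (distance of glaze_jar from where it was at the start of the episode above 0.03 m or angle between glaze_jar's own z axis and vertical above 0.5 rad).
Of tile1, tile2, tile3, tile4 only 2 to 4 are there at a start; the rules pass over those that are not, and their reading is None.
At some moment in a run one of tile1, tile2, tile3, tile4 may be knocked a few centimetres aside while the robot is not near it.
It also fails if it takes over 210 s, if anything falls off the work surface, if the arm or the gripper's body presses on something with over 40 N, if the wrist force passes 120 N, or if a joint passes its speed limit or range.

## Robot

A 6-joint arm with a two-finger parallel gripper is mounted at the origin on the work surface. World frame = base frame: x ahead of the robot, y to its left, z up, the work surface at z = 0. Lengths are in m, angles in rad, forces in N, time in s.
With the tool pointing down it reaches from about 0.35 to 0.975 m from the base axis. Payload 4.9 kg.
Tool frame: the origin (TCP) lies on the centre line of the jaws, within the pads' length; the fingertips stand 22 mm ahead of it and the grasp point (between the pads) lies 3 mm ahead of it (manip.tcp_to_tips is the distance from the TCP to the fingertips, in m); z points along the fingers, x is the direction in which the jaws open and shut, and the axes are right-handed (so a half turn about z gives the same grasp; the last joint's range is limited). The gripper opens to 85 mm and grips with 20 to 120 N. Pads are 22 mm wide; open, the fingers measure 114 mm over their backs; the gripper's body (76 mm by 85 mm) begins 54 mm behind the grasp point. The pads swing forward as they close: fully open they stand 13 mm farther back than shut.
Start: joints at [-1.466, 0.053, 1.613, -0, 1.476, -0.119], TCP at [0.139, -0.609, 0.253] pointing down, gripper open.
Joint ranges: [-3.01, 3.01], [-1.01, 2.22], [0.06, 2.58], [-1.02, 4.17], [0.09, 2.62], [-3.14, 3.14]. Speed limits (rad/s): [2.57, 2.57, 3.14, 3.14, 3.14, 3.14].

## Interface

Orientations are given as a unit quaternion [w, x, y, z].
In Python, from plant import manip gives the robot as it stands.
- The arm moves only by the shell command python3 -m pendant 'ROWS'. ROWS is a JSON object of lists of equal length, an entry for each row: "linear": the shift along the tool's x, y, z in cm, a list of three; "rotation": the turn, a rotation vector about the tool's x, y, z in degrees, a list of three; "grip": the closure, from 0 (fully open) to 1 (shut). A call has exactly 10 rows; each row is the pose to reach, as a shift and turn from the pose commanded when the call began, along the tool's axes at that moment; what a row does not reach only later rows make up. A row lasts 1/12 s, in which the tool goes at most 41.7 mm and 7.16 degrees, less where a joint would pass 70% of its speed; a pose out of reach is approached as far as the arm can. A call with a gripper value outside its range is refused whole. The fingers move at their own pace and stop on an object; the grip force is fixed at half the most. Time passes only in rows, so rows that repeat a pose let the fingers close, or fill a call up. It gives the time, the measured TCP pose, the force and the opening at its end, in the units of the state.
- manip.state(): the state, without advancing time (a new reading comes with each control period).
- manip.grab_frame(name): name is "side" or "top" or "wrist"; returns the picture (400x640x3 uint8, red, green, blue); there is no depth.
- manip.calibration(name): a dict with "fx", "fy", "cx", "cy" (pixels), "k1" (the pictures are not rectified: a ray, as slopes to the right and down, at radius r is drawn at 1 + k1 r^2 times it, then the intrinsics apply), "cam_to_world" (4x4, takes a point from camera to world coordinates). Camera axes: x right, y up, looking along -z (the intrinsics and any distortion apply to the point x, -y, -z); pixel columns grow to the right and rows downward; lengths in m; the calibration is good to about 2 mm. A picture is of the moment at which its call begins: read the wrist's pose just before it. calibration takes no time and is no camera call; for the wrist camera it gives the pose at the moment of the call.
- manip.job_done(): hands the job in, once; it reports no verdict.
The state is a dict: "time": time; "joint_pos": joint angles; "joint_vel": joint speeds; "joint_efforts": joint torques, N m; "tool_pos": TCP position; "tool_rot": TCP orientation; "contact_force": force on the tool from outside, world axes, zero at the start; "ft_torque": the same for the moment, N m; "gripper_width": opening from 0.0 (shut) to 1.0 (fully open).
Only numpy, scipy, OpenCV 4.12 (cv2) and the standard library are available. Lean on these libraries where they do the work, as an engineer would, in place of code of your own. Each camera call takes 0.05 s, during which the arm holds its last target. There are 200 camera calls.

## Working session

There is one attempt and no reset: what is moved stays moved. The work goes in short steps, Python scripts to look and compute and a shell command to move; the robot and the scene stay as the last step left them, time stands still between calls to the robot, and variables do not carry over. Pictures are saved under pics/ and viewed, about 12 in all and at most 16, crops included, and the job is handed in when it is done.

```bash
mkdir -p pics
cat > h.py <<'E'
import numpy as np,cv2
from plant import manip
from scipy.spatial.transform import Rotation as R
def cal(n):
    c=manip.calibration(n);return c
def ray(c,u,v):
    x=(u-c['cx'])/c['fx'];y=(v-c['cy'])/c['fy'];rd=np.hypot(x,y);r=rd
    for _ in range(30): r=rd/(1+c['k1']*r*r)
    s=r/rd if rd>0 else 1
    T=np.array(c['cam_to_world']);return T[:3,3],T[:3,:3]@np.array([x*s,-y*s,-1])
def at_z(c,u,v,z):
    o,d=ray(c,u,v);return o+d*(z-o[2])/d[2]
def proj(c,p):
    T=np.array(c['cam_to_world']);q=T[:3,:3].T@(np.asarray(p)-T[:3,3]);x=q[0]/-q[2];y=-q[1]/-q[2]
    f=1+c['k1']*(x*x+y*y);return c['fx']*x*f+c['cx'],c['fy']*y*f+c['cy']
def tri(ca,a,cb,b):
    o1,d1=ray(ca,*a);o2,d2=ray(cb,*b)
    t=np.linalg.lstsq(np.c_[d1,-d2],o2-o1,rcond=None)[0]
    p,q=o1+d1*t[0],o2+d2*t[1];return (p+q)/2,np.linalg.norm(p-q)
def snap(n,f):
    c=manip.calibration(n);im=manip.grab_frame(n);cv2.imwrite('pics/'+f,im[:,:,::-1]);return c,im
def tool(dw):  # world shift (m) -> tool cm
    s=manip.state();q=s['tool_rot'];return R.from_quat([q[1],q[2],q[3],q[0]]).inv().apply(np.asarray(dw))*100
E
python3 - <<'E'
from h import *
for n in('top','side'):
    c,_=snap(n,n+'0.png');print(n,c['fx'],c['k1'],np.round(c['cam_to_world'],3).tolist())
s=manip.state();print(s)
E
```

```text
top 404.51981642732534 -0.028625424973161936 [[0.029, 0.997, -0.078, 0.395], [-1.0, 0.029, -0.002, -0.012], [-0.0, 0.078, 0.997, 1.483], [0.0, 0.0, 0.0, 1.0]]
side 514.8219869147168 -0.06543140313211386 [[0.962, 0.207, -0.179, 0.2], [-0.274, 0.688, -0.673, -1.223], [-0.016, 0.696, 0.718, 1.38], [0.0, 0.0, 0.0, 1.0]]
{'time': 0.1, 'joint_pos': array([-1.46598164e+00,  5.33295950e-02,  1.61416050e+00, -4.49774217e-05,
        1.47600694e+00, -1.18975410e-01]), 'joint_vel': array([ 0.00044926, -0.00087243, -0.00305451,  0.00121667,  0.00061954,
       -0.00042774]), 'joint_efforts': array([ 1.20056859e-03, -3.94898629e+01, -3.71368396e+01, -5.49544393e-05,
        3.86835527e-03,  3.10778475e-06]), 'tool_pos': array([ 0.13865278, -0.60888577,  0.25215962]), 'tool_rot': array([-6.62333924e-04,  7.81642462e-01, -6.23726025e-01, -6.84456978e-04]), 'contact_force': array([ 0.07314606, -0.73111116, -0.53237535]), 'ft_torque': array([-0.03694786,  0.00387373,  0.03441645]), 'gripper_width': 0.9974446800422289}
```

View pics/top0.png

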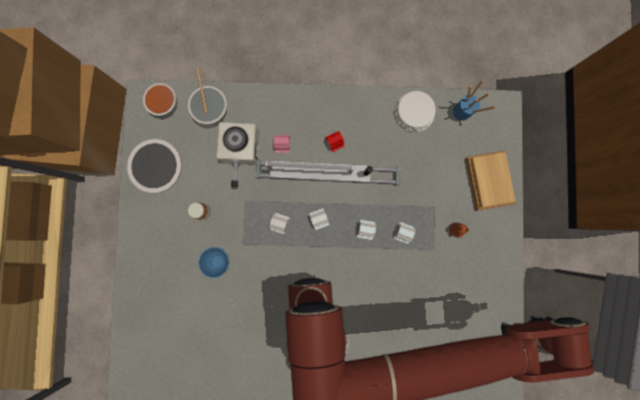

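View pics/side0.png

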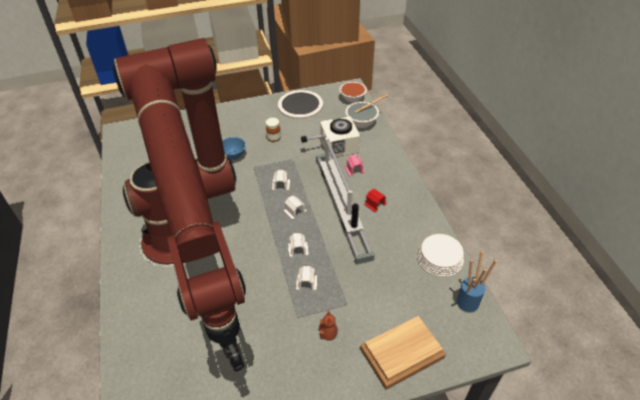

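The top view shows these candidates: four whitish tiles on the mat at (279,223), (319,219), (367,230) and (404,232), plus a pink one at (282,143) and a red one at (335,141), which I'll leave alone. The knob is at (235,184) and the handle at about (367,171). I'll check the choice in a close crop.

Run:
```python
from h import *
a=cv2.imread('pics/top0.png')[130:260,215:435];b=cv2.imread('pics/side0.png')[110:300,250:400]
a=cv2.resize(a,None,fx=3.6,fy=3.6,interpolation=cv2.INTER_CUBIC);cv2.imwrite('pics/c1.png',a)
b=cv2.resize(b,None,fx=3.1,fy=3.1,interpolation=cv2.INTER_CUBIC);cv2.imwrite('pics/c2.png',b)
```

```text
(no output)
```

View pics/c1.png

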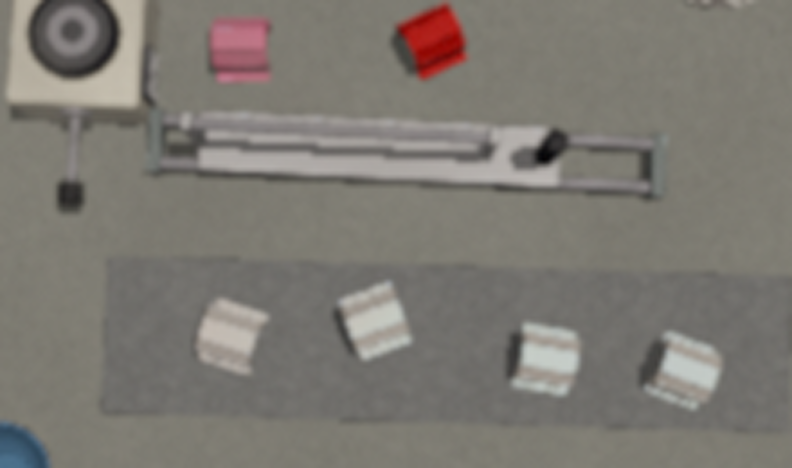

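View pics/c2.png

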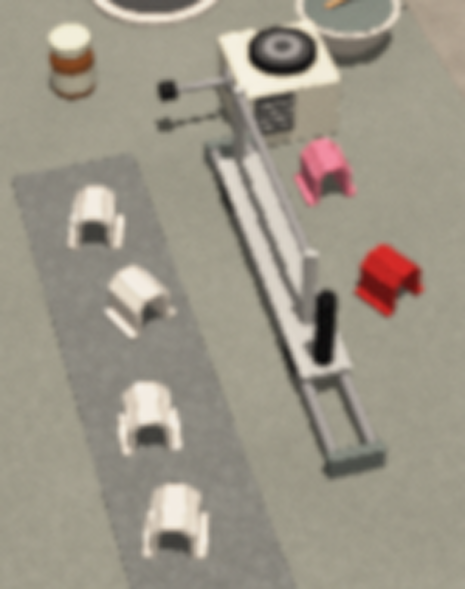

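Four off-white tiles; the leftmost reads slightly pinker in the top view, so I'll compare colours while locating things.

Run:
```python
from h import *
t,s=cal('top'),cal('side')
for n,a,b in [('knob',(234.4,184.2),(303.9,139)),('handletop',(369.5,168.8),(355.2,205.5)),('postnear',(350.3,170.3),(350,192.3)),('postfar',(266.9,163.6),(325.8,138.4))]:
    print(n,*np.round(tri(t,a,s,b),3))
im=cv2.imread('pics/top0.png');im2=cv2.imread('pics/side0.png')
for u,v in[(279.4,223.1),(319.2,218.9),(366.9,229.2),(405,232.8),(282,143)]:
    p=at_z(t,u,v,.056);a,b=map(int,np.round(proj(s,p)))
    print(np.round(p,3),'BGR',im[int(v)-2:int(v)+3,int(u)-2:int(u)+3].mean((0,1)).round(),im2[b-3:b+4,a-3:a+4].mean((0,1)).round(),a,b)
for n,u,v,z in[('railL',257,170,.03),('railR',398,176,.03),('jar',197,211,.085),('bowl',213,262,.055),('fig',457,230,.1)]: print(n,np.round(at_z(t,u,v,z),3))
q=manip.state()['tool_rot'];print(R.from_quat([q[1],q[2],q[3],q[0]]).as_matrix().round(3))
w=manip.calibration('wrist');T=np.array(w['cam_to_world']);print(w['fx'],(R.from_quat([q[1],q[2],q[3],q[0]]).inv().apply(T[:3,3]-manip.state()['tool_pos'])).round(3),(R.from_quat([q[1],q[2],q[3],q[0]]).as_matrix().T@T[:3,:3]).round(2).tolist())
```

```text
Traceback (most recent call last):
ValueError: setting an array element with a sequence. The requested array has an inhomogeneous shape after 1 dimensions. The detected shape was (2,) + inhomogeneous part.
```

Run:
```python
from h import *
t,s=cal('top'),cal('side')
for n,a,b in [('knob',(234.4,184.2),(303.9,139)),('handletop',(369.5,168.8),(355.2,205.5)),('postnear',(350.3,170.3),(350,192.3)),('postfar',(266.9,163.6),(325.8,138.4))]:
    p,e=tri(t,a,s,b);print(n,p.round(3),round(e,4))
im=cv2.imread('pics/top0.png');im2=cv2.imread('pics/side0.png')
for u,v in[(279.4,223.1),(319.2,218.9),(366.9,229.2),(405,232.8),(282,143)]:
    p=at_z(t,u,v,.056);a,b=map(int,np.round(proj(s,p)))
    print(np.round(p,3),'BGR',im[int(v)-2:int(v)+3,int(u)-2:int(u)+3].mean((0,1)).round(),im2[b-3:b+4,a-3:a+4].mean((0,1)).round(),a,b)
for n,u,v,z in[('railL',257,170,.03),('railR',398,176,.03),('jar',197,211,.085),('bowl',213,262,.055),('fig',457,230,.1)]: print(n,np.round(at_z(t,u,v,z),3))
q=manip.state()['tool_rot'];print(R.from_quat([q[1],q[2],q[3],q[0]]).as_matrix().round(3))
w=manip.calibration('wrist');T=np.array(w['cam_to_world']);print(w['fx'],(R.from_quat([q[1],q[2],q[3],q[0]]).inv().apply(T[:3,3]-manip.state()['tool_pos'])).round(3),(R.from_quat([q[1],q[2],q[3],q[0]]).as_matrix().T@T[:3,:3]).round(2).tolist())
```

```text
knob [0.555 0.303 0.071] 0.0074
handletop [ 0.609 -0.161  0.15 ] 0.0037
postnear [ 0.607 -0.098  0.149] 0.0134
postfar [0.613 0.18  0.16 ] 0.0005
[0.42  0.142 0.056] BGR [178. 186. 193.] [216. 229. 237.] 279 176
[0.439 0.003 0.056] BGR [188. 196. 195.] [219. 231. 239.] 293 201
[ 0.407 -0.166  0.056] BGR [196. 202. 195.] [218. 230. 238.] 296 239
[ 0.398 -0.301  0.056] BGR [195. 199. 192.] [215. 227. 235.] 304 272
[0.706 0.144 0.056] BGR [119. 106. 171.] [142. 124. 224.] 352 161
railL [0.61  0.234 0.03 ]
railR [ 0.603 -0.278  0.03 ]
jar [0.453 0.427 0.085]
bowl [0.277 0.371 0.055]
fig [ 0.413 -0.47   0.1  ]
[[ 0.222 -0.975 -0.   ]
 [-0.975 -0.222  0.002]
 [-0.002 -0.    -1.   ]]
283.39563384895723 [-0.    -0.067 -0.12 ] [[1.0, -0.0, 0.0], [-0.0, -0.96, -0.26], [0.0, 0.26, -0.96]]
```

The tiles all have the same off-white colour in the side view, so there are four of them. The measured heights match the given ones: knob 0.071, handle top 0.150, posts about 0.159. I'll do the knob first, turning the tool so the jaws open along y.

```bash
python3 -m pendant '{"linear":[[-3,-6,0],[-6,-12,0],[-9,-18,0],[-12,-24,0],[-15,-30,0],[-17.7,-34.8,0],[-17.7,-34.8,0],[-17.7,-34.8,0],[-17.7,-34.8,0],[-17.7,-34.8,0]],"rotation":[[0,0,4],[0,0,8],[0,0,12.8],[0,0,12.8],[0,0,12.8],[0,0,12.8],[0,0,12.8],[0,0,12.8],[0,0,12.8],[0,0,12.8]],"grip":[0,0,0,0,0,0,0,0,0,0]}'; python3 -c "
from h import *
print(tool(np.array([.49,.303,.25])-manip.state()['tool_pos']),manip.state()['joint_pos'])"
```

```text
time: 0.93
tool_pos: [0.4416, -0.3559, 0.2528]
tool_rot: [-0.001, 0.709, -0.706, -0.0]
contact_force: [-1.5, 0.1, -0.2]
gripper_width: 1.0
[-65.86730354  -5.14167281   0.40931431] [-0.8104869  -0.08405918  1.74898222  0.00190359  1.47750417  0.7556215 ]
```

```bash
python3 -m pendant '{"linear":[[-4,0,0],[-8,0,0],[-12,0,0],[-16,-1,0],[-20,-1,0],[-24,-2,0],[-28,-2,0],[-32,-2.5,0],[-36,-2.5,0],[-40,-2.5,0]],"rotation":[[0,0,0],[0,0,0],[0,0,0],[0,0,0],[0,0,0],[0,0,0],[0,0,0],[0,0,0],[0,0,0],[0,0,0]],"grip":[0,0,0,0,0,0,0,0,0,0]}';  python3 -m pendant '{"linear":[[-4,0,0],[-8,0,0],[-12,-1,0],[-16,-2,1],[-20,-2.6,2],[-25.9,-2.6,3],[-25.9,-2.6,5],[-25.9,-2.6,5],[-25.9,-2.6,5],[-25.9,-2.6,5]],"rotation":[[0,0,0],[0,0,0],[0,0,0],[0,0,0],[0,0,0],[0,0,0],[0,0,0],[0,0,0],[0,0,0],[0,0,0]],"grip":[0,0,0,0,0,0,0,0,0,0]}';python3 -c "
from h import *
c,_=snap('wrist','w1.png');print(proj(c,[.555,.303,.083]))"
```

```text
time: 1.77
tool_pos: [0.463, 0.0424, 0.253]
tool_rot: [0.0, 0.707, -0.707, -0.0]
contact_force: [1.1, 0.1, 0.6]
gripper_width: 1.0
time: 2.6
tool_pos: [0.4894, 0.299, 0.2032]
tool_rot: [0.0, 0.707, -0.707, 0.0]
contact_force: [0.7, 0.3, 0.2]
gripper_width: 1.0
(np.float64(314.0656351299636), np.float64(127.81479666129297))
```

View pics/w1.png

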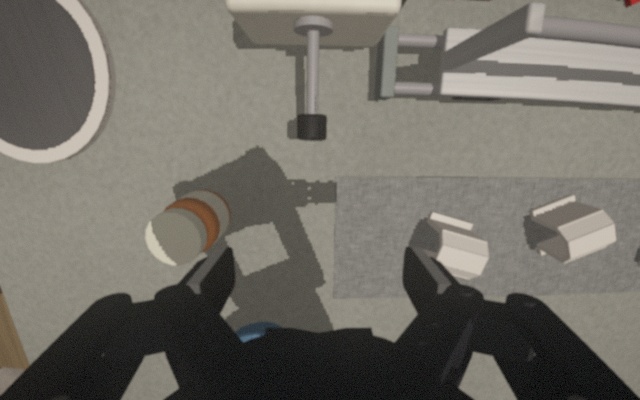

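The knob is at (312,127), 2 px from my projected point, with the stem running straight to the box and the jar well clear. Going down to pinch it.

```bash
python3 -c "
from h import *
c=cal('wrist');print(at_z(c,312,127,.083))";  python3 -m pendant '{"linear":[[-0.5,-4,0],[-0.5,-6.6,3],[-0.5,-6.6,6],[-0.5,-6.6,9],[-0.5,-6.6,12],[-0.5,-6.6,13],[-0.5,-6.6,13],[-0.5,-6.6,13],[-0.5,-6.6,13],[-0.5,-6.6,13]],"rotation":[[0,0,0],[0,0,0],[0,0,0],[0,0,0],[0,0,0],[0,0,0],[0,0,0],[0,0,0],[0,0,0],[0,0,0]],"grip":[0,0,0,0,0,0,0,1,1,1]}'; python3 -m pendant '{"linear":[[0,0,0],[0,0,0],[0,0,0],[0,0,0],[0,0,0],[0,0,0],[0,0,0],[0,0,0],[0,0,0],[0,0,0]],"rotation":[[0,0,0],[0,0,0],[0,0,0],[0,0,0],[0,0,0],[0,0,0],[0,0,0],[0,0,0],[0,0,0],[0,0,0]],"grip":[1,1,1,1,1,1,1,1,1,1]}'
```

```text
[0.55630152 0.30451251 0.083     ]
time: 3.48
tool_pos: [0.5574, 0.305, 0.0766]
tool_rot: [-0.002, 0.707, -0.707, 0.001]
contact_force: [-0.6, 0.5, 0.7]
gripper_width: 0.604
time: 4.32
tool_pos: [0.5565, 0.305, 0.0753]
tool_rot: [-0.001, 0.707, -0.707, 0.0]
contact_force: [-0.9, -0.1, 6.1]
gripper_width: 0.288
```

```bash
python3 -m pendant '{"linear":[[0,-0.4,0],[0,-0.8,0],[0,-1.2,0],[0,-1.6,0],[0,-2,0],[0,-2.3,0],[0,-2.6,0],[0,-2.9,0],[0,-3.2,0],[0,-3.2,0]],"rotation":[[0,0,0],[0,0,0],[0,0,0],[0,0,0],[0,0,0],[0,0,0],[0,0,0],[0,0,0],[0,0,0],[0,0,0]],"grip":[1,1,1,1,1,1,1,1,1,1]}'; python3 -m pendant '{"linear":[[0,-0.2,0],[0,-0.4,0],[0,-0.5,0],[0,-0.6,0],[0,-0.7,0],[0,-0.8,0],[0,-0.8,0],[0,-0.8,0],[0,-0.8,0],[0,-0.8,0]],"rotation":[[0,0,0],[0,0,0],[0,0,0],[0,0,0],[0,0,0],[0,0,0],[0,0,0],[0,0,0],[0,0,0],[0,0,0]],"grip":[1,1,1,1,1,1,1,1,1,1]}'
```

```text
time: 5.15
tool_pos: [0.5883, 0.3044, 0.0753]
tool_rot: [-0.0, 0.707, -0.707, 0.0]
contact_force: [-2.3, -2.5, 7.4]
gripper_width: 0.285
time: 5.98
tool_pos: [0.5888, 0.3044, 0.0752]
tool_rot: [0.008, 0.707, -0.707, -0.005]
contact_force: [-30.2, -6.8, 25.7]
gripper_width: 0.28
```

The knob hit its stop at x≈0.588 with a −30 N reaction, after 32 mm of travel. I'll ease off, release, rise and go to the carriage handle, turning the jaws along x.

```bash
python3 -m pendant '{"linear":[[0,0.4,0],[0,0.6,0],[0,0.6,0],[0,0.6,0],[0,0.6,0],[0,0.6,-3],[0,0.6,-6],[0,0.6,-10],[0,0.6,-14],[0,0.6,-17]],"rotation":[[0,0,0],[0,0,0],[0,0,0],[0,0,0],[0,0,0],[0,0,0],[0,0,0],[0,0,0],[0,0,0],[0,0,0]],"grip":[1,1,0,0,0,0,0,0,0,0]}'; python3 -m pendant '{"linear":[[4,1,0],[8,2,0],[12,3,0],[16,3,0],[20,3,0],[24,3,0],[28,3,0],[32,3,0],[36,3,0],[40,3,0]],"rotation":[[0,0,-7],[0,0,-14],[0,0,-21],[0,0,-28],[0,0,-35],[0,0,-42],[0,0,-49],[0,0,-56],[0,0,-63],[0,0,-70]],"grip":[0,0,0,0,0,0,0,0,0,0]}'; python3 -c "
from h import *
s=manip.state();q=s['tool_rot'];print(s['joint_pos'],R.from_quat([q[1],q[2],q[3],q[0]]).as_euler('ZYX',degrees=True),tool(np.array([.609,-.161,.25])-s['tool_pos']))"
```

```text
time: 6.82
tool_pos: [0.5904, 0.3048, 0.2469]
tool_rot: [-0.002, 0.707, -0.707, 0.001]
contact_force: [1.0, 0.9, 1.1]
gripper_width: 1.002
time: 7.65
tool_pos: [0.5596, -0.0864, 0.2432]
tool_rot: [-0.0, 0.981, -0.193, 0.0]
contact_force: [0.5, 0.1, 0.2]
gripper_width: 0.998
[-2.84602301e-01 -8.07486538e-02  1.76196900e+00  1.18446602e-04
  1.46006232e+00  1.04787166e-01] [-2.23111232e+01 -1.69582619e-02 -1.79991434e+02] [ 7.40507991  5.02901572 -0.68029292]
```

```bash
python3 -m pendant '{"linear":[[3,2,0],[5,3.5,0],[7.4,5,0],[7.4,5,0],[7.4,5,0],[7.4,5,0],[7.4,5,0],[7.4,5,0],[7.4,5,0],[7.4,5,0]],"rotation":[[0,0,-7],[0,0,-14],[0,0,-21.6],[0,0,-21.6],[0,0,-21.6],[0,0,-21.6],[0,0,-21.6],[0,0,-21.6],[0,0,-21.6],[0,0,-21.6]],"grip":[0,0,0,0,0,0,0,0,0,0]}'; python3 -c "
from h import *
c,_=snap('wrist','w2.png');
for p in [[.609,-.161,.151],[.6115,.039,.145]]:print(proj(c,p))"
```

```text
time: 8.48
tool_pos: [0.6087, -0.1584, 0.2435]
tool_rot: [0.0, 1.0, -0.009, 0.0]
contact_force: [0.5, -0.5, -0.2]
gripper_width: 1.001
(np.float64(318.87546332631746), np.float64(217.89520799872105))
(np.float64(317.50435873363597), np.float64(-74.39487916988224))
```

View pics/w2.png

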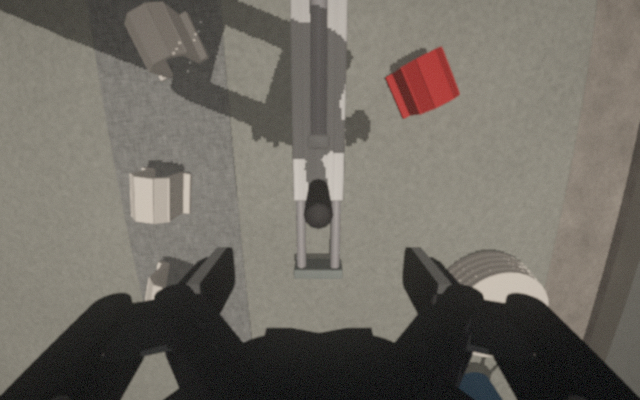

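The handle top is at (318,214), within 3 mm of my estimate, and the bar runs straight up the image. Descending to grip it.

```bash
python3 -m pendant '{"linear":[[0,0,3],[0,0,6],[0,0,9],[0,0,11],[0,0,11],[0,0,11],[0,0,11],[0,0,11],[0,0,11],[0,0,11]],"rotation":[[0,0,0],[0,0,0],[0,0,0],[0,0,0],[0,0,0],[0,0,0],[0,0,0],[0,0,0],[0,0,0],[0,0,0]],"grip":[0,0,0,0,0,1,1,1,1,1]}'; python3 -m pendant '{"linear":[[0,0,0],[0,0,0],[0,0,0],[0,0,0],[0,0,0],[0,0,0],[0,0,0],[0,0,0],[0,0,0],[0,0,0]],"rotation":[[0,0,0],[0,0,0],[0,0,0],[0,0,0],[0,0,0],[0,0,0],[0,0,0],[0,0,0],[0,0,0],[0,0,0]],"grip":[1,1,1,1,1,1,1,1,1,1]}';python3 -m pendant '{"linear":[[0,0.3,0],[0,0.7,0],[0,1.2,0],[0,1.7,0],[0,2.2,0],[0,2.7,0],[0,3.2,0],[0,3.7,0],[0,4.2,0],[0,4.5,0]],"rotation":[[0,0,0],[0,0,0],[0,0,0],[0,0,0],[0,0,0],[0,0,0],[0,0,0],[0,0,0],[0,0,0],[0,0,0]],"grip":[1,1,1,1,1,1,1,1,1,1]}'
```

```text
time: 9.37
tool_pos: [0.6094, -0.1594, 0.1353]
tool_rot: [0.001, 1.0, -0.009, 0.001]
contact_force: [-20.9, 0.6, 14.7]
gripper_width: 0.3
time: 10.2
tool_pos: [0.6083, -0.1595, 0.1354]
tool_rot: [0.0, 1.0, -0.009, -0.001]
contact_force: [-6.8, 0.4, 6.7]
gripper_width: 0.269
time: 11.03
tool_pos: [0.6074, -0.2045, 0.1354]
tool_rot: [0.0, 1.0, -0.009, -0.001]
contact_force: [-7.0, 2.7, 7.8]
gripper_width: 0.265
```

```bash
python3 -m pendant '{"linear":[[0,0.4,0],[0,0.8,0],[0,1.2,0],[0,1.6,0],[0,2,0],[0,2.3,0],[0,2.6,0],[0,2.8,0],[0,3,0],[0,3,0]],"rotation":[[0,0,0],[0,0,0],[0,0,0],[0,0,0],[0,0,0],[0,0,0],[0,0,0],[0,0,0],[0,0,0],[0,0,0]],"grip":[1,1,1,1,1,1,1,1,1,1]}'
```

```text
time: 11.87
tool_pos: [0.6068, -0.2347, 0.1354]
tool_rot: [0.0, 1.0, -0.009, -0.001]
contact_force: [-7.1, 1.2, 8.3]
gripper_width: 0.263
```

```bash
python3 -m pendant '{"linear":[[0,0.2,0],[0,0.4,0],[0,0.6,0],[0,0.8,0],[0,1,0],[0,1,0],[0,1,0],[0,1,0],[0,1,0],[0,1,0]],"rotation":[[0,0,0],[0,0,0],[0,0,0],[0,0,0],[0,0,0],[0,0,0],[0,0,0],[0,0,0],[0,0,0],[0,0,0]],"grip":[1,1,1,1,1,1,1,1,1,1]}'
```

```text
time: 12.7
tool_pos: [0.6067, -0.2397, 0.1354]
tool_rot: [-0.004, 1.0, -0.009, -0.002]
contact_force: [-9.8, 16.0, 12.4]
gripper_width: 0.268
```

The carriage is at its loading stop: y stalls at −0.2397 with a 16 N reaction. Releasing, then rising to a viewpoint over the tiles and bar.

```bash
python3 -m pendant '{"linear":[[0,-0.4,0],[0,-0.5,0],[0,-0.5,0],[0,-0.5,0],[0,-0.5,0],[0,-0.5,-2],[0,-0.5,-5],[0,-0.5,-8],[0,-0.5,-12],[0,-0.5,-12]],"rotation":[[0,0,0],[0,0,0],[0,0,0],[0,0,0],[0,0,0],[0,0,0],[0,0,0],[0,0,0],[0,0,0],[0,0,0]],"grip":[1,1,0,0,0,0,0,0,0,0]}';python3 -m pendant '{"linear":[[-1,-3,-2],[-2,-6,-4],[-4,-9,-6],[-6,-12,-8],[-8,-15,-10],[-9,-18,-12],[-10.5,-21,-12],[-10.5,-24,-12],[-10.5,-24,-12],[-10.5,-24,-12]],"rotation":[[0,0,0],[0,0,0],[0,0,0],[0,0,0],[0,0,0],[0,0,0],[0,0,0],[0,0,0],[0,0,0],[0,0,0]],"grip":[0,0,0,0,0,0,0,0,0,0]}'; python3 -c "
from h import *
snap('wrist','w3.png')"
```

```text
time: 13.53
tool_pos: [0.6109, -0.2409, 0.2639]
tool_rot: [0.003, 1.0, -0.009, 0.007]
contact_force: [1.2, -0.5, 2.7]
gripper_width: 1.002
time: 14.37
tool_pos: [0.5067, 0.0039, 0.3737]
tool_rot: [0.0, 1.0, -0.008, 0.001]
contact_force: [0.3, -0.3, -0.3]
gripper_width: 0.995
```

View pics/w3.png

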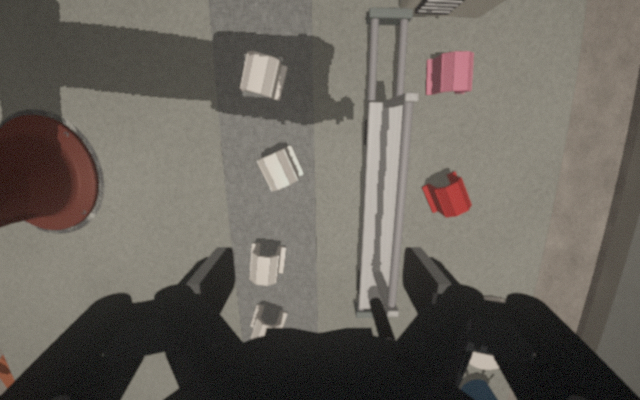

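The wrist view shows the four tiles at about (262,75), (280,168), (266,263) and (268,320), the last one partly hidden. The bar runs from the post at (411,97) downward. I'll fit the tile poses by silhouette.

```bash
cat > fit.py <<'E'
from h import *
from scipy.optimize import minimize
M=np.array([[sx*a,sy*.027,z] for sx in(1,-1) for sy in(1,-1) for a,z in((.032,-.028),(.032,-.021),(.024,-.021),(.024,.014),(.013,.028))])
def model(c,x,y,th):
    P=M@R.from_euler('z',th).as_matrix().T+[x,y,.028]
    return np.array([proj(c,p) for p in P],np.float32)
def fit(c,im,x,y,K=6,thr=150):
    u,v=proj(c,[x,y,.03]);r=45;u0,v0=int(u)-r,max(int(v)-r,0)
    cr=im[v0:v0+2*r,max(u0,0):u0+2*r];u0=max(u0,0)
    hsv=cv2.cvtColor(np.ascontiguousarray(cr),cv2.COLOR_RGB2HSV)
    m=((hsv[...,2]>thr)).astype(np.uint8)
    n,l,st,ce=cv2.connectedComponentsWithStats(m)
    k=min(range(1,n),key=lambda i:np.hypot(*(ce[i]+[u0-u,v0-v]))-st[i,4]*.05)
    m=(l==k).astype(np.uint8)
    cs=np.vstack(cv2.findContours(m,cv2.RETR_EXTERNAL,cv2.CHAIN_APPROX_NONE)[0]);h=cv2.convexHull(cs)
    big=np.zeros((cr.shape[0]*K,cr.shape[1]*K),np.uint8);cv2.fillConvexPoly(big,((h+.5)*K).astype(np.int32),1)
    def cost(q):
        a=np.zeros_like(big);pp=cv2.convexHull(model(c,*q));cv2.fillConvexPoly(a,np.round((pp-[u0,v0]+.5)*K).astype(np.int32),1)
        return 1-(a&big).sum()/max(1,(a|big).sum())
    best=min((minimize(cost,[x,y,t],method='Nelder-Mead',options=dict(initial_simplex=np.array([x,y,t])+np.array([[0,0,0],[.01,0,0],[0,.01,0],[0,0,.2]]),xatol=1e-4)) for t in np.radians([-40,-20,0,20,40])),key=lambda r:r.fun)
    return best.x,best.fun,st[k,4]
E
cat > tiles.py <<'E'
from fit import *
import sys
def run(cams,G):
    for n,f in cams:
        c=cal(n);im=cv2.cvtColor(cv2.imread('pics/'+f),cv2.COLOR_BGR2RGB)
        for g in G:
            try:
                q,e,a=fit(c,im,*g,thr=140 if n=='wrist' else 150);print(n,g,'->',q[:2].round(4),'yaw',round(np.degrees(q[2]),1),'1-IoU',round(e,3),a)
            except Exception as ex: print(n,g,'fail',ex)
E
python3 - <<'E'
from tiles import *
G=[(.42,.142),(.439,.003),(.407,-.166),(.398,-.301)]
run([('top','top0.png'),('wrist','w3.png')],G)
c=cal('wrist')
print('post',at_z(c,411,97,.159),'bar',[at_z(c,u,v,.151).round(4).tolist() for u,v in((410,105),(403.5,245))])
E
```

```text
top (0.42, 0.142) -> [0.421  0.1493] yaw -17.9 1-IoU 0.099 261
top (0.439, 0.003) -> [0.4403 0.0035] yaw 21.4 1-IoU 0.059 269
top (0.407, -0.166) -> [ 0.407  -0.1685] yaw -6.9 1-IoU 0.076 275
top (0.398, -0.301) -> [ 0.3997 -0.3064] yaw -19.6 1-IoU 0.138 243
wrist (0.42, 0.142) -> [0.4196 0.1484] yaw -18.0 1-IoU 0.243 1284
wrist (0.439, 0.003) -> [0.4387 0.0012] yaw 19.3 1-IoU 0.174 1125
wrist (0.407, -0.166) -> [ 0.4069 -0.1698] yaw -8.5 1-IoU 0.041 1047
wrist (0.398, -0.301) -> [ 0.3756 -0.3074] yaw 68.0 1-IoU 0.651 296
post [0.61261767 0.10103228 0.159     ] bar [[0.6145, 0.093, 0.151], [0.6173, -0.0817, 0.151]]
```

Run:
```python
from h import *
im=cv2.imread('pics/w3.png');c=cal('wrist')
a=cv2.resize(im[80:330,330:450],None,fx=4,fy=2.4,interpolation=cv2.INTER_CUBIC)
for y in(.09,.0,-.08,-.13):
    u,v=proj(c,[.609+.0137*(y+.04),y,.145]);cv2.circle(a,(int((u-330+.5)*4),int((v-80+.5)*2.4)),3,(0,0,255),-1);print(y,u,v)
cv2.imwrite('pics/c3.png',a)
```

```text
0.09 405.1777679298939 107.99441462141944
0.0 400.0877511067807 182.97381698186987
-0.08 395.66542163953295 242.10794693917097
-0.13 392.9981749475022 275.64676089192443
```

View pics/c3.png

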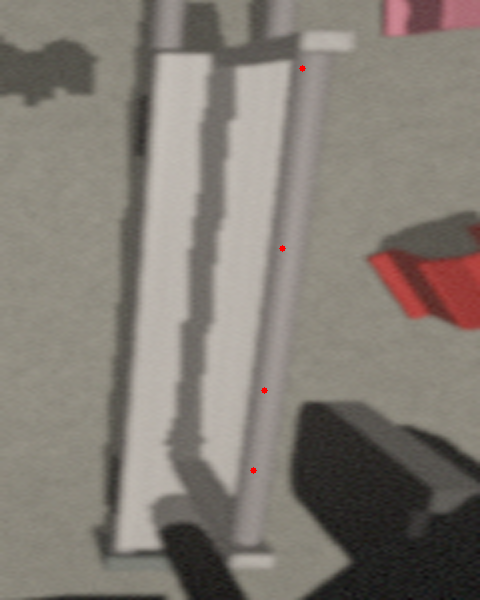

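The dots sit 2–3 mm left of the bar centre, so the bar is at x≈0.611 mid-length. Next, helper numbers for the moves.

```bash
cat > go.py <<'E'
import sys
from h import *
s=manip.state();q=s['tool_rot'];Rm=R.from_quat([q[1],q[2],q[3],q[0]])
yaw=np.degrees(np.arctan2(*Rm.as_matrix()[1::-1,0]))
a=list(map(float,sys.argv[1:]))
print('at',s['tool_pos'].round(4),'yaw',yaw.round(1))
for i in range(0,len(a),4): print(a[i:i+4],'cm',tool(np.array(a[i:i+3])-s['tool_pos']).round(2),'rz',round(yaw-a[i+3],1))
E
python3 go.py .4205 .149 .12 -18
python3 - <<'E'
from h import *
c=cal('wrist');print(manip.tcp_to_tips)
print(at_z(c,411.5,97,.159),at_z(c,393.7,310,.159))
E
python3 -m pendant '{"linear":[[-4,-5,0],[-8.9,-10,0],[-8.9,-14.4,3],[-8.9,-14.4,7],[-8.9,-14.4,11],[-8.9,-14.4,15],[-8.9,-14.4,19],[-8.9,-14.4,23],[-8.9,-14.4,25.4],[-8.9,-14.4,25.4]],"rotation":[[0,0,6],[0,0,12],[0,0,17.1],[0,0,17.1],[0,0,17.1],[0,0,17.1],[0,0,17.1],[0,0,17.1],[0,0,17.1],[0,0,17.1]],"grip":[0,0,0,0,0,0,0,0,0,0]}'; python3 go.py .4205 .149 .038 -18
```

```text
at [0.5068 0.003  0.3733] yaw -1.0
[0.4205, 0.149, 0.12, -18.0] cm [ -8.89 -14.46  25.32] rz 17.0
0.022
[0.6131852  0.10102967 0.159     ] [ 0.60796959 -0.17538902  0.159     ]
time: 15.25
tool_pos: [0.4146, 0.1464, 0.1104]
tool_rot: [0.003, 0.987, -0.158, -0.008]
contact_force: [-1.1, -0.7, -1.2]
gripper_width: 1.0
at [0.4146 0.1464 0.1104] yaw -18.2
[0.4205, 0.149, 0.038, -18.0] cm [ 0.58 -0.48  7.23] rz -0.2
```

```bash
python3 -m pendant '{"linear":[[0,0,0],[0,0,0],[0,0,2],[0,0,4],[0,0,5],[0,0,5],[0,0,5],[0,0,5],[0,0,5],[0,0,5]],"rotation":[[0,0,0],[0,0,0],[0,0,0],[0,0,0],[0,0,0],[0,0,0],[0,0,0],[0,0,0],[0,0,0],[0,0,0]],"grip":[0,0,0,0,0,0,0,0,0,0]}'; python3 go.py .4205 .149 .038 -18
```

```text
time: 16.08
tool_pos: [0.4213, 0.1486, 0.0707]
tool_rot: [-0.0, 0.987, -0.158, 0.001]
contact_force: [-0.4, 0.2, -0.7]
gripper_width: 1.001
at [0.4213 0.1486 0.0707] yaw -18.1
[0.4205, 0.149, 0.038, -18.0] cm [-0.1  -0.01  3.27] rz -0.1
```

Settled on target. Descend, close and lift.

```bash
python3 -m pendant '{"linear":[[0,0,1.5],[0,0,2.6],[0,0,3.3],[0,0,3.3],[0,0,3.3],[0,0,3.3],[0,0,3.3],[0,0,3.3],[0,0,3.3],[0,0,3.3]],"rotation":[[0,0,0],[0,0,0],[0,0,0],[0,0,0],[0,0,0],[0,0,0],[0,0,0],[0,0,0],[0,0,0],[0,0,0]],"grip":[0,0,0,0,0,1,1,1,1,1]}';python3 -m pendant '{"linear":[[0,0,0],[0,0,0],[0,0,-1],[0,0,-3],[0,0,-6],[0,0,-10],[0,0,-14],[0,0,-18],[0,0,-20],[0,0,-20]],"rotation":[[0,0,0],[0,0,0],[0,0,0],[0,0,0],[0,0,0],[0,0,0],[0,0,0],[0,0,0],[0,0,0],[0,0,0]],"grip":[1,1,1,1,1,1,1,1,1,1]}'; python3 go.py .6123 .0665 .24 -0.9
```

```text
time: 16.92
tool_pos: [0.4213, 0.1486, 0.0373]
tool_rot: [-0.0, 0.987, -0.158, 0.001]
contact_force: [0.8, 0.4, 3.3]
gripper_width: 0.554
time: 17.75
tool_pos: [0.4227, 0.1488, 0.243]
tool_rot: [-0.002, 0.987, -0.158, 0.005]
contact_force: [0.9, -0.4, -0.1]
gripper_width: 0.552
at [0.4227 0.1488 0.243 ] yaw -18.1
[0.6123, 0.0665, 0.24, -0.9] cm [20.57  1.93  0.49] rz -17.2
```

```bash
python3 -m pendant '{"linear":[[3,0,0],[6,0.5,0],[9,1,0],[12,1.5,0],[15,1.9,0],[18,1.9,0],[20.7,1.9,0],[20.7,1.9,0],[20.7,1.9,0],[20.7,1.9,0]],"rotation":[[0,0,-4],[0,0,-8],[0,0,-12],[0,0,-17.2],[0,0,-17.2],[0,0,-17.2],[0,0,-17.2],[0,0,-17.2],[0,0,-17.2],[0,0,-17.2]],"grip":[1,1,1,1,1,1,1,1,1,1]}'; python3 go.py .6123 .0665 .143 -0.9; python3 -c "
from h import *
c,_=snap('wrist','w4.png')
for y in (.1,.03): print(proj(c,[.6106+.016*(y+.0385),y,.145]))"
```

```text
time: 18.58
tool_pos: [0.6098, 0.0661, 0.2346]
tool_rot: [-0.0, 1.0, -0.008, -0.002]
contact_force: [0.3, 0.6, -1.5]
gripper_width: 0.548
at [0.6098 0.0661 0.2346] yaw -0.9
[0.6123, 0.0665, 0.143, -0.9] cm [ 0.28 -0.05  9.16] rz -0.0
(np.float64(322.1222361151694), np.float64(172.49009520542614))
(np.float64(321.83326710987285), np.float64(258.1942887038258))
```

View pics/w4.png

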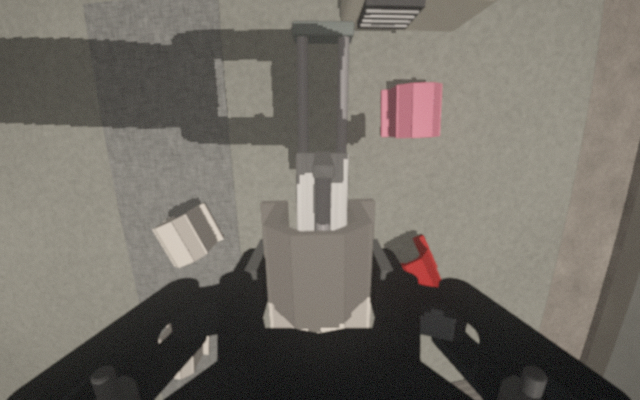

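The tile is held square at columns 263–375, and the bar stub at column 322 lies inside its tunnel. Lowering.

```bash
python3 -c "
from h import *
c=cal('wrist');print(at_z(c,319,206,.25),at_z(c,322,160,.159))"
python3 -m pendant '{"linear":[[0,0,0],[0,0,1.5],[0,0,3],[0,0,4.5],[0,0,6],[0,0,7.5],[0,0,8.5],[0,0,9],[0,0,9],[0,0,9]],"rotation":[[0,0,0],[0,0,0],[0,0,0],[0,0,0],[0,0,0],[0,0,0],[0,0,0],[0,0,0],[0,0,0],[0,0,0]],"grip":[1,1,1,1,1,1,1,1,1,1]}'; python3 go.py .6123 .0665 .140 -0.9
```

```text
[0.61053436 0.10373127 0.25      ] [0.61273953 0.11103165 0.159     ]
time: 19.47
tool_pos: [0.6112, 0.0661, 0.1468]
tool_rot: [-0.0, 1.0, -0.008, 0.0]
contact_force: [-0.0, 0.6, -0.4]
gripper_width: 0.553
at [0.6112 0.0661 0.1468] yaw -0.9
[0.6123, 0.0665, 0.14, -0.9] cm [ 0.11 -0.04  0.68] rz -0.0
```

```bash
python3 -m pendant '{"linear":[[0,0,0.2],[0,0,0.4],[0,0,0.5],[0,0,0.6],[0,0,0.6],[0,0,0.6],[0,0,0.6],[0,0,0.6],[0,0,0.6],[0,0,0.6]],"rotation":[[0,0,0],[0,0,0],[0,0,0],[0,0,0],[0,0,0],[0,0,0],[0,0,0],[0,0,0],[0,0,0],[0,0,0]],"grip":[1,1,1,1,1,1,1,0.2,0,0]}'; python3 -m pendant '{"linear":[[0,0,0],[0,0,0],[0,0,0],[0,0,-1.5],[0,0,-4],[0,0,-8],[0,0,-12],[0,0,-16],[0,0,-18],[0,0,-18]],"rotation":[[0,0,0],[0,0,0],[0,0,0],[0,0,0],[0,0,0],[0,0,0],[0,0,0],[0,0,0],[0,0,0],[0,0,0]],"grip":[0,0,0,0,0,0,0,0,0,0]}'
python3 - <<'E'
from tiles import *
snap('wrist','w5.png');snap('top','t5.png')
G=[(.439,.003),(.407,-.168),(.399,-.306)]
run([('top','t5.png'),('wrist','w5.png')],G)
E
python3 go.py .4395 .0025 .1 20.4
```

```text
time: 20.3
tool_pos: [0.6114, 0.0659, 0.1407]
tool_rot: [-0.0, 1.0, -0.008, 0.0]
contact_force: [-1.0, 0.1, -0.3]
gripper_width: 0.948
time: 21.13
tool_pos: [0.6136, 0.0659, 0.3287]
tool_rot: [0.0, 1.0, -0.008, 0.006]
contact_force: [0.1, 0.2, 1.4]
gripper_width: 1.003
top (0.439, 0.003) -> [0.4412 0.0039] yaw 22.8 1-IoU 0.06 275
top (0.407, -0.168) -> [ 0.4066 -0.1676] yaw -8.4 1-IoU 0.049 278
top (0.399, -0.306) -> [ 0.4    -0.3075] yaw -20.7 1-IoU 0.116 252
wrist (0.439, 0.003) -> [0.4354 0.0022] yaw 21.9 1-IoU 0.322 1192
wrist (0.407, -0.168) -> [ 0.4765 -0.18  ] yaw 100.7 1-IoU 0.996 8
wrist (0.399, -0.306) fail min() iterable argument is empty
at [0.6115 0.0659 0.3216] yaw -0.9
[0.4395, 0.0025, 0.1, 20.4] cm [-17.15   6.62  22.12] rz -21.3
```

View pics/w5.png

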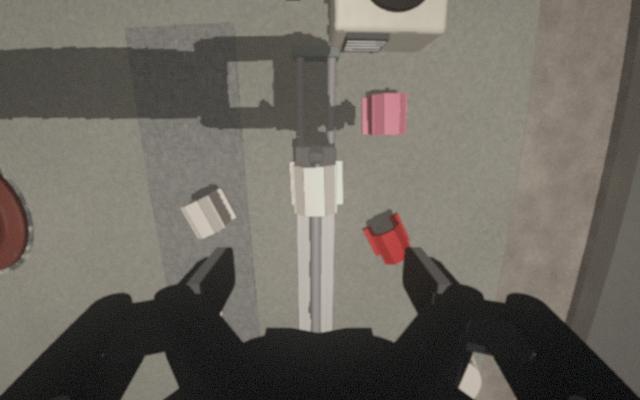

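Tile 1 hangs straight on the bar at (316,188). Next is tile 2 at (0.440, 0.003), yaw 22°.

```bash
python3 -c "
from h import *
print(at_z(cal('wrist'),316,190,.157))"
python3 -m pendant '{"linear":[[-4,1,0],[-8,2,0],[-12,4,2],[-15,6,5],[-17.1,6.6,9],[-17.1,6.6,13],[-17.1,6.6,17],[-17.1,6.6,21],[-17.1,6.6,22],[-17.1,6.6,22]],"rotation":[[0,0,-6],[0,0,-12],[0,0,-18],[0,0,-22.9],[0,0,-22.9],[0,0,-22.9],[0,0,-22.9],[0,0,-22.9],[0,0,-22.9],[0,0,-22.9]],"grip":[0,0,0,0,0,0,0,0,0,0]}';  python3 -m pendant '{"linear":[[0,0,0],[0,0,0],[0,0,2],[0,0,3],[0,0,3],[0,0,3],[0,0,3],[0,0,3],[0,0,3],[0,0,3]],"rotation":[[0,0,0],[0,0,0],[0,0,0],[0,0,0],[0,0,0],[0,0,0],[0,0,0],[0,0,0],[0,0,0],[0,0,0]],"grip":[0,0,0,0,0,0,0,0,0,0]}'; python3 go.py .440 .003 .038 22
```

```text
[0.60953218 0.06985442 0.157     ]
time: 22.07
tool_pos: [0.4327, 0.0036, 0.0921]
tool_rot: [-0.003, 0.982, 0.19, -0.007]
contact_force: [0.3, 0.2, -0.7]
gripper_width: 0.997
time: 22.9
tool_pos: [0.4396, 0.0026, 0.071]
tool_rot: [0.0, 0.982, 0.19, 0.001]
contact_force: [-0.3, -0.2, 0.0]
gripper_width: 0.999
at [0.4396 0.0026 0.071 ] yaw 22.0
[0.44, 0.003, 0.038, 22.0] cm [ 0.05 -0.02  3.3 ] rz -0.0
```

```bash
python3 -m pendant '{"linear":[[0,0,1.5],[0,0,2.6],[0,0,3.3],[0,0,3.3],[0,0,3.3],[0,0,3.3],[0,0,3.3],[0,0,3.3],[0,0,3.3],[0,0,3.3]],"rotation":[[0,0,0],[0,0,0],[0,0,0],[0,0,0],[0,0,0],[0,0,0],[0,0,0],[0,0,0],[0,0,0],[0,0,0]],"grip":[0,0,0,0,0,1,1,1,1,1]}';python3 -m pendant '{"linear":[[0,0,0],[0,0,0],[0,0,-1],[0,0,-3],[0,0,-6],[0,0,-10],[0,0,-14],[0,0,-18],[0,0,-20],[0,0,-20]],"rotation":[[0,0,0],[0,0,0],[0,0,0],[0,0,0],[0,0,0],[0,0,0],[0,0,0],[0,0,0],[0,0,0],[0,0,0]],"grip":[1,1,1,1,1,1,1,1,1,1]}'; python3 go.py .6112 -.004 .238 -0.9
```

```text
time: 23.73
tool_pos: [0.44, 0.0026, 0.0383]
tool_rot: [0.0, 0.982, 0.191, 0.001]
contact_force: [0.9, 0.4, 2.4]
gripper_width: 0.549
time: 24.57
tool_pos: [0.4414, 0.0024, 0.2439]
tool_rot: [0.002, 0.982, 0.191, 0.005]
contact_force: [1.0, -0.2, -0.7]
gripper_width: 0.551
at [0.4414 0.0024 0.2439] yaw 22.0
[0.6112, -0.004, 0.238, -0.9] cm [15.5   6.94  0.77] rz 22.9
```

```bash
python3 -m pendant '{"linear":[[3,1,0],[6,2,0],[9,4,0],[12,6,0],[15.6,7,0],[15.6,7,0],[15.6,7,0],[15.6,7,0],[15.6,7,0],[15.6,7,0]],"rotation":[[0,0,6],[0,0,12],[0,0,18],[0,0,22.9],[0,0,22.9],[0,0,22.9],[0,0,22.9],[0,0,22.9],[0,0,22.9],[0,0,22.9]],"grip":[1,1,1,1,1,1,1,1,1,1]}'; 
python3 -m pendant '{"linear":[[0,0,0],[0,0,1.5],[0,0,3],[0,0,4.5],[0,0,6],[0,0,7.5],[0,0,8.5],[0,0,9],[0,0,9],[0,0,9]],"rotation":[[0,0,0],[0,0,0],[0,0,0],[0,0,0],[0,0,0],[0,0,0],[0,0,0],[0,0,0],[0,0,0],[0,0,0]],"grip":[1,1,1,1,1,1,1,1,1,1]}'; python3 go.py .6112 -.004 .141 -0.9
```

```text
time: 25.4
tool_pos: [0.6089, -0.0038, 0.2376]
tool_rot: [0.0, 1.0, -0.008, 0.0]
contact_force: [0.2, 0.2, -1.2]
gripper_width: 0.551
time: 26.23
tool_pos: [0.6101, -0.0039, 0.1479]
tool_rot: [0.0, 1.0, -0.008, 0.0]
contact_force: [0.5, -0.2, -0.9]
gripper_width: 0.551
at [ 0.6101 -0.0039  0.1479] yaw -0.9
[0.6112, -0.004, 0.141, -0.9] cm [0.11 0.01 0.69] rz -0.0
```

Lower, release and rise, then re-measure the remaining tiles in the top view.

```bash
python3 -m pendant '{"linear":[[0.1,0,0.2],[0.1,0,0.4],[0.1,0,0.6],[0.1,0,0.7],[0.1,0,0.7],[0.1,0,0.7],[0.1,0,0.7],[0.1,0,0.7],[0.1,0,0.7],[0.1,0,0.7]],"rotation":[[0,0,0],[0,0,0],[0,0,0],[0,0,0],[0,0,0],[0,0,0],[0,0,0],[0,0,0],[0,0,0],[0,0,0]],"grip":[1,1,1,1,1,1,1,0.2,0,0]}'; python3 -m pendant '{"linear":[[0,0,0],[0,0,0],[0,0,0],[0,0,-1.5],[0,0,-4],[0,0,-8],[0,0,-12],[0,0,-16],[0,0,-18],[0,0,-18]],"rotation":[[0,0,0],[0,0,0],[0,0,0],[0,0,0],[0,0,0],[0,0,0],[0,0,0],[0,0,0],[0,0,0],[0,0,0]],"grip":[0,0,0,0,0,0,0,0,0,0]}'
python3 - <<'E'
from tiles import *
snap('wrist','w6.png');snap('top','t6.png')
G=[(.407,-.168),(.399,-.306)]
run([('top','t6.png'),('wrist','w6.png')],G)
E
python3 go.py .407 -.168 .1 -8
```

```text
time: 27.07
tool_pos: [0.6112, -0.004, 0.1408]
tool_rot: [0.0, 1.0, -0.008, 0.0]
contact_force: [-0.5, -0.1, -0.3]
gripper_width: 0.947
time: 27.9
tool_pos: [0.6134, -0.0042, 0.3287]
tool_rot: [0.001, 1.0, -0.008, 0.006]
contact_force: [0.6, 0.3, 0.7]
gripper_width: 0.997
top (0.407, -0.168) -> [ 0.4067 -0.1676] yaw -8.4 1-IoU 0.052 281
top (0.399, -0.306) -> [ 0.4    -0.3075] yaw -20.7 1-IoU 0.116 253
wrist (0.407, -0.168) -> [ 0.3462 -0.1708] yaw 41.8 1-IoU 0.847 208
wrist (0.399, -0.306) fail min() iterable argument is empty
at [ 0.6113 -0.0039  0.3216] yaw -0.9
[0.407, -0.168, 0.1, -8.0] cm [-20.22  16.73  22.11] rz 7.1
```

```bash
python3 -m pendant '{"linear":[[-3,2,0],[-6,4,0],[-9.5,6.5,0],[-13,9,0],[-16,11.5,1],[-19,14,3],[-20.2,16.7,6],[-20.2,16.7,10],[-20.2,16.7,14],[-20.2,16.7,18]],"rotation":[[0,0,3],[0,0,7.1],[0,0,7.1],[0,0,7.1],[0,0,7.1],[0,0,7.1],[0,0,7.1],[0,0,7.1],[0,0,7.1],[0,0,7.1]],"grip":[0,0,0,0,0,0,0,0,0,0]}';  python3 -m pendant '{"linear":[[0,0,2],[0,0,4],[0,0,6],[0,0,7],[0,0,7],[0,0,7],[0,0,7],[0,0,7],[0,0,7],[0,0,7]],"rotation":[[0,0,0],[0,0,0],[0,0,0],[0,0,0],[0,0,0],[0,0,0],[0,0,0],[0,0,0],[0,0,0],[0,0,0]],"grip":[0,0,0,0,0,0,0,0,0,0]}'; python3 go.py .407 -.168 .038 -8
```

```text
time: 28.83
tool_pos: [0.4042, -0.1673, 0.1364]
tool_rot: [-0.001, 0.997, -0.071, -0.001]
contact_force: [1.4, -0.1, 0.1]
gripper_width: 0.999
time: 29.67
tool_pos: [0.4069, -0.168, 0.0714]
tool_rot: [0.0, 0.998, -0.07, 0.001]
contact_force: [-0.3, 0.7, -0.7]
gripper_width: 1.0
at [ 0.4069 -0.168   0.0714] yaw -8.0
[0.407, -0.168, 0.038, -8.0] cm [ 0.   -0.    3.34] rz -0.0
```

Next target on the bar: y=−0.074, x≈0.610.

```bash
python3 -m pendant '{"linear":[[0,0,1.5],[0,0,2.6],[0,0,3.3],[0,0,3.3],[0,0,3.3],[0,0,3.3],[0,0,3.3],[0,0,3.3],[0,0,3.3],[0,0,3.3]],"rotation":[[0,0,0],[0,0,0],[0,0,0],[0,0,0],[0,0,0],[0,0,0],[0,0,0],[0,0,0],[0,0,0],[0,0,0]],"grip":[0,0,0,0,0,1,1,1,1,1]}';python3 -m pendant '{"linear":[[0,0,0],[0,0,0],[0,0,-1],[0,0,-3],[0,0,-6],[0,0,-10],[0,0,-14],[0,0,-18],[0,0,-20],[0,0,-20]],"rotation":[[0,0,0],[0,0,0],[0,0,0],[0,0,0],[0,0,0],[0,0,0],[0,0,0],[0,0,0],[0,0,0],[0,0,0]],"grip":[1,1,1,1,1,1,1,1,1,1]}'; python3 go.py .611 -.074 .238 -0.9
```

```text
time: 30.5
tool_pos: [0.407, -0.168, 0.0382]
tool_rot: [0.0, 0.998, -0.07, 0.001]
contact_force: [0.7, 0.1, 2.5]
gripper_width: 0.548
time: 31.33
tool_pos: [0.4082, -0.1688, 0.2439]
tool_rot: [0.002, 0.998, -0.07, 0.005]
contact_force: [0.4, -0.2, -0.7]
gripper_width: 0.546
at [ 0.4082 -0.1688  0.2439] yaw -8.0
[0.611, -0.074, 0.238, -0.9] cm [ 18.75 -12.22   0.72] rz -7.1
```

```bash
python3 -m pendant '{"linear":[[3,-2,0],[6,-4,0],[9,-6,0],[12,-8,0],[15,-10,0],[18.9,-12.2,0],[18.9,-12.2,0],[18.9,-12.2,0],[18.9,-12.2,0],[18.9,-12.2,0]],"rotation":[[0,0,-4],[0,0,-7.1],[0,0,-7.1],[0,0,-7.1],[0,0,-7.1],[0,0,-7.1],[0,0,-7.1],[0,0,-7.1],[0,0,-7.1],[0,0,-7.1]],"grip":[1,1,1,1,1,1,1,1,1,1]}'; 
python3 -m pendant '{"linear":[[0,0,0],[0,0,1.5],[0,0,3],[0,0,4.5],[0,0,6],[0,0,7.5],[0,0,8.5],[0,0,9],[0,0,9],[0,0,9]],"rotation":[[0,0,0],[0,0,0],[0,0,0],[0,0,0],[0,0,0],[0,0,0],[0,0,0],[0,0,0],[0,0,0],[0,0,0]],"grip":[1,1,1,1,1,1,1,1,1,1]}'; python3 go.py .610 -.074 .141 -0.9
```

```text
time: 32.17
tool_pos: [0.6091, -0.0735, 0.2365]
tool_rot: [-0.0, 1.0, -0.009, -0.001]
contact_force: [-0.9, -0.2, -2.0]
gripper_width: 0.553
time: 33.0
tool_pos: [0.6105, -0.0735, 0.148]
tool_rot: [0.0, 1.0, -0.008, 0.0]
contact_force: [-0.2, 0.5, -0.9]
gripper_width: 0.549
at [ 0.6105 -0.0735  0.148 ] yaw -1.0
[0.61, -0.074, 0.141, -0.9] cm [-0.05  0.05  0.7 ] rz -0.1
```

```bash
python3 -m pendant '{"linear":[[0,0,0.2],[0,0,0.4],[0,0,0.6],[0,0,0.7],[0,0,0.7],[0,0,0.7],[0,0,0.7],[0,0,0.7],[0,0,0.7],[0,0,0.7]],"rotation":[[0,0,0],[0,0,0],[0,0,0],[0,0,0],[0,0,0],[0,0,0],[0,0,0],[0,0,0],[0,0,0],[0,0,0]],"grip":[1,1,1,1,1,1,1,0.2,0,0]}'; python3 -m pendant '{"linear":[[0,0,0],[0,0,0],[0,0,0],[0,0,-1.5],[0,0,-4],[0,0,-8],[0,0,-12],[0,0,-16],[0,0,-18],[0,0,-18]],"rotation":[[0,0,0],[0,0,0],[0,0,0],[0,0,0],[0,0,0],[0,0,0],[0,0,0],[0,0,0],[0,0,0],[0,0,0]],"grip":[0,0,0,0,0,0,0,0,0,0]}'
python3 - <<'E'
from tiles import *
snap('wrist','w7.png');snap('top','t7.png');snap('side','s7.png')
G=[(.399,-.306)]
run([('top','t7.png')],G)
a=cv2.imread('pics/t7.png')[120:260,215:455];b=cv2.imread('pics/w7.png')
cv2.imwrite('pics/c7.png',np.vstack([cv2.resize(a,(480,280),interpolation=cv2.INTER_CUBIC),cv2.resize(b,(480,300))]))
E
python3 go.py .400 -.307 .1 -20
```

```text
time: 33.83
tool_pos: [0.6107, -0.0732, 0.1407]
tool_rot: [0.0, 1.0, -0.008, 0.0]
contact_force: [-0.4, -0.6, 0.1]
gripper_width: 0.944
time: 34.67
tool_pos: [0.6128, -0.0737, 0.3287]
tool_rot: [0.001, 1.0, -0.008, 0.006]
contact_force: [0.8, 0.1, 0.8]
gripper_width: 0.994
top (0.399, -0.306) -> [ 0.4    -0.3068] yaw -20.8 1-IoU 0.114 259
at [ 0.6101 -0.0731  0.3193] yaw -0.9
[0.4, -0.307, 0.1, -20.0] cm [-20.6   23.73  21.95] rz 19.1
```

View pics/c7.png

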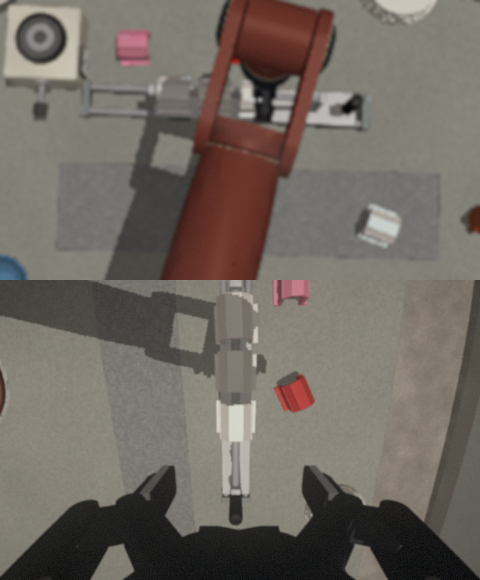

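Three tiles hang in a row at c7 column 236. Tile 4 is still on the mat at (378,225) in the crop. I'll cross-check its fit in the side view.

```bash
python3 - <<'E'
from tiles import *
c=cal('side');im=cv2.cvtColor(cv2.imread('pics/s7.png'),cv2.COLOR_BGR2RGB)
for t in(150,170,190): print(fit(c,im,.4,-.307,thr=t))
E
python3 -m pendant '{"linear":[[-3,2.5,0],[-6,5,0],[-9,7.5,0],[-12,10,0],[-15,12.5,0],[-18,15,0],[-20.6,18,1],[-20.6,21,3],[-20.6,23.7,5],[-20.6,23.7,8]],"rotation":[[0,0,6],[0,0,12],[0,0,19.1],[0,0,19.1],[0,0,19.1],[0,0,19.1],[0,0,19.1],[0,0,19.1],[0,0,19.1],[0,0,19.1]],"grip":[0,0,0,0,0,0,0,0,0,0]}'; python3 go.py .400 -.307 .1 -20
```

```text
(array([ 0.3662916 , -0.39515992,  0.44250118]), np.float64(0.8583732280165424), np.int32(2360))
(array([ 0.40241449, -0.30376019, -0.28048303]), np.float64(0.07430283757338552), np.int32(322))
(array([ 0.40206929, -0.30400833, -0.2704351 ]), np.float64(0.1281831537708129), np.int32(287))
time: 35.65
tool_pos: [0.3995, -0.3105, 0.2392]
tool_rot: [0.001, 0.984, -0.176, 0.0]
contact_force: [0.3, -0.1, -0.6]
gripper_width: 0.995
at [ 0.3995 -0.3105  0.2392] yaw -20.3
[0.4, -0.307, 0.1, -20.0] cm [-0.09 -0.37 13.92] rz -0.3
```

```bash
python3 -m pendant '{"linear":[[0.1,-0.1,4],[0.1,-0.1,8],[0.1,-0.1,12],[0.1,-0.1,15],[0.1,-0.1,16.5],[0.1,-0.1,16.5],[0.1,-0.1,16.5],[0.1,-0.1,16.5],[0.1,-0.1,16.5],[0.1,-0.1,16.5]],"rotation":[[0,0,-1.5],[0,0,-1.5],[0,0,-1.5],[0,0,-1.5],[0,0,-1.5],[0,0,-1.5],[0,0,-1.5],[0,0,-1.5],[0,0,-1.5],[0,0,-1.5]],"grip":[0,0,0,0,0,0,0,0,0,0]}'; python3 go.py .401 -.3055 .038 -18.5
```

```text
time: 36.48
tool_pos: [0.4028, -0.3071, 0.0771]
tool_rot: [0.001, 0.987, -0.161, 0.001]
contact_force: [0.1, 0.5, 0.3]
gripper_width: 1.0
at [ 0.4028 -0.3071  0.0771] yaw -18.5
[0.401, -0.3055, 0.038, -18.5] cm [-0.23 -0.1   3.91] rz -0.0
```

```bash
python3 -m pendant '{"linear":[[-0.1,-0.1,1.5],[-0.1,-0.1,3],[-0.1,-0.1,3.9],[-0.1,-0.1,3.9],[-0.1,-0.1,3.9],[-0.1,-0.1,3.9],[-0.1,-0.1,3.9],[-0.1,-0.1,3.9],[-0.1,-0.1,3.9],[-0.1,-0.1,3.9]],"rotation":[[0,0,0],[0,0,0],[0,0,0],[0,0,0],[0,0,0],[0,0,0],[0,0,0],[0,0,0],[0,0,0],[0,0,0]],"grip":[0,0,0,0,0,1,1,1,1,1]}';python3 -m pendant '{"linear":[[0,0,0],[0,0,0],[0,0,-1],[0,0,-3],[0,0,-6],[0,0,-10],[0,0,-14],[0,0,-18],[0,0,-20],[0,0,-20]],"rotation":[[0,0,0],[0,0,0],[0,0,0],[0,0,0],[0,0,0],[0,0,0],[0,0,0],[0,0,0],[0,0,0],[0,0,0]],"grip":[1,1,1,1,1,1,1,1,1,1]}'; python3 go.py .609 -.142 .238 -0.9
```

```text
time: 37.32
tool_pos: [0.402, -0.3057, 0.0375]
tool_rot: [0.001, 0.987, -0.161, 0.001]
contact_force: [-0.1, -0.8, 3.8]
gripper_width: 0.546
time: 38.15
tool_pos: [0.4031, -0.3067, 0.2433]
tool_rot: [0.003, 0.987, -0.161, 0.004]
contact_force: [0.1, 0.2, -0.8]
gripper_width: 0.552
at [ 0.4031 -0.3067  0.2433] yaw -18.5
[0.609, -0.142, 0.238, -0.9] cm [ 14.28 -22.16   0.56] rz -17.6
```

```bash
python3 -m pendant '{"linear":[[2,-3,0],[4,-6,0],[6,-9,0],[8,-12,0],[10,-15,0],[12,-18,0],[14.4,-22.1,0],[14.4,-22.1,0],[14.4,-22.1,0],[14.4,-22.1,0]],"rotation":[[0,0,-4],[0,0,-8],[0,0,-12],[0,0,-17.6],[0,0,-17.6],[0,0,-17.6],[0,0,-17.6],[0,0,-17.6],[0,0,-17.6],[0,0,-17.6]],"grip":[1,1,1,1,1,1,1,1,1,1]}'; 
python3 -m pendant '{"linear":[[0,0,0],[0,0,0],[0,0,0.5],[0,0,0.5],[0,0,0.5],[0,0,0.5],[0,0,0.5],[0,0,0.5],[0,0,0.5],[0,0,0.5]],"rotation":[[0,0,0],[0,0,0],[0,0,0],[0,0,0],[0,0,0],[0,0,0],[0,0,0],[0,0,0],[0,0,0],[0,0,0]],"grip":[1,1,1,1,1,1,1,1,1,1]}'; python3 go.py .609 -.142 .141 -0.9
python3 -c "
from h import *
c,_=snap('wrist','w8.png');
for y in(.066,-.004,-.074):
  for s in(-.027,.027): print(y+s,proj(c,[.611,y+s,.157]))"
```

```text
time: 38.98
tool_pos: [0.6071, -0.1408, 0.2344]
tool_rot: [-0.0, 1.0, -0.008, -0.002]
contact_force: [-0.2, -1.1, -1.6]
gripper_width: 0.551
time: 39.82
tool_pos: [0.6081, -0.1412, 0.2315]
tool_rot: [0.0, 1.0, -0.008, 0.0]
contact_force: [0.3, -0.4, -0.4]
gripper_width: 0.549
at [ 0.6081 -0.1412  0.2315] yaw -0.9
[0.609, -0.142, 0.141, -0.9] cm [0.09 0.08 9.05] rz -0.0
0.03900000000000001 (np.float64(318.43737724509964), np.float64(-69.03342109432214))
0.093 (np.float64(316.90882780472094), np.float64(-169.30091375831313))
-0.031 (np.float64(320.22237826789194), np.float64(56.72103069857525))
0.023 (np.float64(318.86963081675117), np.float64(-39.303070529363))
-0.10099999999999999 (np.float64(321.7106619859858), np.float64(166.9402865448858))
-0.047 (np.float64(320.5890873009546), np.float64(83.4527106587128))
```

View pics/w8.png

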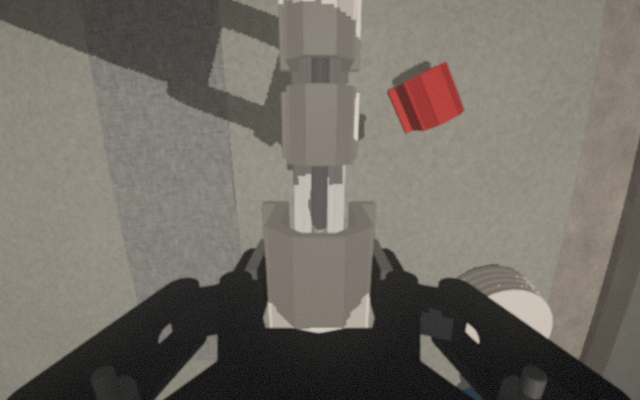

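Tile 3's edges at rows 84 and 166 match the prediction, and tile 4 is held square over the bar. Lowering and releasing.

```bash
python3 -m pendant '{"linear":[[0,0.1,1.5],[0,0.1,3],[0,0.1,4.5],[0,0.1,6],[0,0.1,7.5],[0,0.1,8.3],[0,0.1,8.3],[0,0.1,8.3],[0,0.1,8.3],[0,0.1,8.3]],"rotation":[[0,0,0],[0,0,0],[0,0,0],[0,0,0],[0,0,0],[0,0,0],[0,0,0],[0,0,0],[0,0,0],[0,0,0]],"grip":[1,1,1,1,1,1,1,1,1,1]}'; python3 go.py .609 -.142 .141 -0.9
python3 -m pendant '{"linear":[[0,0,0.2],[0,0,0.4],[0,0,0.6],[0,0,0.7],[0,0,0.7],[0,0,0.7],[0,0,0.7],[0,0,0.7],[0,0,0.7],[0,0,0.7]],"rotation":[[0,0,0],[0,0,0],[0,0,0],[0,0,0],[0,0,0],[0,0,0],[0,0,0],[0,0,0],[0,0,0],[0,0,0]],"grip":[1,1,1,1,1,1,1,0.2,0,0]}'; python3 -m pendant '{"linear":[[0,0,0],[0,0,0],[0,0,0],[0,0,-1.5],[0,0,-4],[0,0,-8],[0,0,-12],[0,0,-16],[0,0,-18],[0,0,-18]],"rotation":[[0,0,0],[0,0,0],[0,0,0],[0,0,0],[0,0,0],[0,0,0],[0,0,0],[0,0,0],[0,0,0],[0,0,0]],"grip":[0,0,0,0,0,0,0,0,0,0]}'
python3 - <<'E'
from h import *
snap('wrist','w9.png');_,s=snap('side','s9.png')
b=cv2.imread('pics/w9.png');a=cv2.imread('pics/s9.png')[110:270,270:400]
cv2.imwrite('pics/c9.png',np.hstack([cv2.resize(b,(400,250)),cv2.resize(a,(390,480),interpolation=cv2.INTER_CUBIC)[:250*2:1][:480]][:1]) if 0 else np.hstack([cv2.copyMakeBorder(cv2.resize(b,(400,250)),0,230,0,0,0),cv2.resize(a,(390,480),interpolation=cv2.INTER_CUBIC)]))
E
python3 go.py .6065 -.2395 .22 -.9
```

```text
time: 40.7
tool_pos: [0.6088, -0.1424, 0.1496]
tool_rot: [0.0, 1.0, -0.008, 0.001]
contact_force: [-0.8, 0.2, -0.8]
gripper_width: 0.55
at [ 0.6088 -0.1424  0.1496] yaw -0.9
[0.609, -0.142, 0.141, -0.9] cm [ 0.02 -0.05  0.86] rz -0.0
time: 41.53
tool_pos: [0.6083, -0.1423, 0.1418]
tool_rot: [0.0, 1.0, -0.008, 0.0]
contact_force: [-0.2, -0.0, 0.8]
gripper_width: 0.948
time: 42.37
tool_pos: [0.6103, -0.143, 0.3298]
tool_rot: [0.002, 1.0, -0.008, 0.006]
contact_force: [-0.6, 0.4, 0.0]
gripper_width: 1.001
at [ 0.6084 -0.1423  0.3226] yaw -0.9
[0.6065, -0.2395, 0.22, -0.9] cm [-0.05  9.71 10.27] rz -0.0
```

View pics/c9.png

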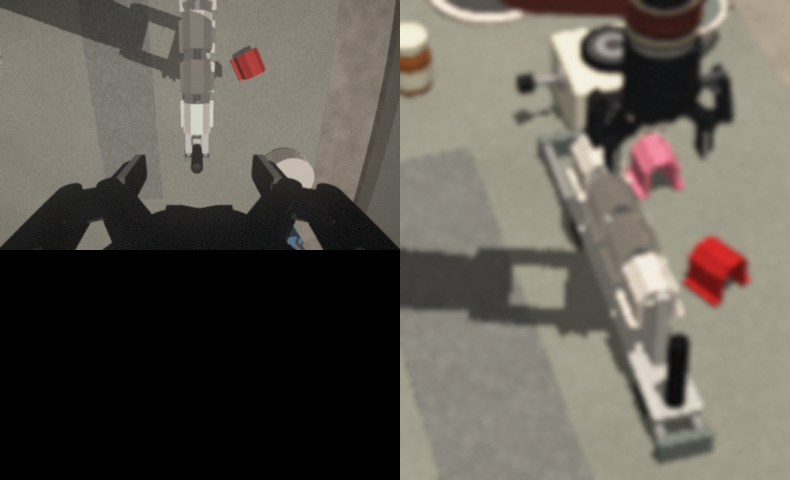

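All four tiles hang upright in a row. I'll check tile 4's offset and the handle position before gripping the handle.

```bash
python3 - <<'E'
from h import *
c=cal('wrist');im=cv2.imread('pics/w9.png')
for u,v,z in((314,165,.157),(314,221,.157),(315,248,.159),(315,268,.151)): print(at_z(c,u,v,z).round(4))
print('pred handle',proj(c,[.6065,-.2395,.151]),'posttop',proj(c,[.608,-.1815,.159]))
g=cv2.cvtColor(im,cv2.COLOR_BGR2GRAY);print(g[150:285:3,314].tolist())
E
python3 -m pendant '{"linear":[[0,3,0],[0,6,0],[0,9.6,2],[0,9.6,4],[0,9.6,7],[0,9.6,10.5],[0,9.6,10.5],[0,9.6,10.5],[0,9.6,10.5],[0,9.6,10.5]],"rotation":[[0,0,0],[0,0,0],[0,0,0],[0,0,0],[0,0,0],[0,0,0],[0,0,0],[0,0,0],[0,0,0],[0,0,0]],"grip":[0,0,0,0,0,0,0,0,0,0]}'; python3 go.py .6065 -.2395 .134 -.9
```

```text
[ 0.6048 -0.1128  0.157 ]
[ 0.6036 -0.1724  0.157 ]
[ 0.6041 -0.2027  0.159 ]
[ 0.6035 -0.2311  0.151 ]
pred handle (np.float64(317.77527413157924), np.float64(274.52127426466063)) posttop (np.float64(318.274442317637), np.float64(229.627562822605))
[110, 92, 93, 90, 112, 125, 208, 210, 213, 211, 209, 211, 210, 210, 212, 211, 209, 211, 210, 210, 210, 211, 159, 97, 153, 185, 175, 69, 50, 47, 50, 57, 54, 50, 50, 50, 41, 53, 73, 67, 65, 56, 52, 122, 130]
time: 43.3
tool_pos: [0.6075, -0.2385, 0.2189]
tool_rot: [0.001, 1.0, -0.008, 0.002]
contact_force: [-0.6, -0.2, 0.8]
gripper_width: 1.0
at [ 0.6075 -0.2385  0.2189] yaw -0.9
[0.6065, -0.2395, 0.134, -0.9] cm [-0.13  0.09  8.49] rz -0.0
```

```bash
python3 -m pendant '{"linear":[[0,0,3],[0,0,6],[0,0,8.4],[0,0,8.4],[0,0,8.4],[0,0,8.4],[0,0,8.4],[0,0,8.4],[0,0,8.4],[0,0,8.4]],"rotation":[[0,0,0],[0,0,0],[0,0,0],[0,0,0],[0,0,0],[0,0,0],[0,0,0],[0,0,0],[0,0,0],[0,0,0]],"grip":[0,0,0,0,0.3,0.5,0.6,0.7,0.8,1]}'; python3 -m pendant '{"linear":[[0,0,0],[0,0,0],[0,0,0],[0,0,0],[0,0,0],[0,0,0],[0,0,0],[0,0,0],[0,0,0],[0,0,0]],"rotation":[[0,0,0],[0,0,0],[0,0,0],[0,0,0],[0,0,0],[0,0,0],[0,0,0],[0,0,0],[0,0,0],[0,0,0]],"grip":[1,1,1,1,1,1,1,1,1,1]}'
```

```text
time: 44.13
tool_pos: [0.6067, -0.2387, 0.1346]
tool_rot: [0.001, 1.0, -0.008, 0.0]
contact_force: [-2.6, 0.3, 7.1]
gripper_width: 0.261
time: 44.97
tool_pos: [0.6067, -0.2387, 0.1346]
tool_rot: [0.001, 1.0, -0.008, 0.0]
contact_force: [-3.4, 0.4, 5.4]
gripper_width: 0.264
```

```bash
python3 -m pendant '{"linear":[[0,-0.1,0],[0,-0.3,0],[0,-0.6,0],[0,-0.9,0],[0,-1.3,0],[0,-1.7,0],[0,-2.1,0],[0,-2.5,0],[0,-2.9,0],[0,-3.3,0]],"rotation":[[0,0,0],[0,0,0],[0,0,0],[0,0,0],[0,0,0],[0,0,0],[0,0,0],[0,0,0],[0,0,0],[0,0,0]],"grip":[1,1,1,1,1,1,1,1,1,1]}'; python3 -m pendant '{"linear":[[0,-0.4,0],[0,-0.8,0],[0,-1.2,0],[0,-1.6,0],[0,-2,0],[0,-2.4,0],[0,-2.8,0],[0,-3.2,0],[0,-3.6,0],[0,-4,0]],"rotation":[[0,0,0],[0,0,0],[0,0,0],[0,0,0],[0,0,0],[0,0,0],[0,0,0],[0,0,0],[0,0,0],[0,0,0]],"grip":[1,1,1,1,1,1,1,1,1,1]}'; python3 -m pendant '{"linear":[[0,-0.4,0],[0,-0.8,0],[0,-1.2,0],[0,-1.6,0],[0,-2,0],[0,-2.4,0],[0,-2.7,0],[0,-3,0],[0,-3.2,0],[0,-3.4,0]],"rotation":[[0,0,0],[0,0,0],[0,0,0],[0,0,0],[0,0,0],[0,0,0],[0,0,0],[0,0,0],[0,0,0],[0,0,0]],"grip":[1,1,1,1,1,1,1,1,1,1]}'
```

```text
time: 45.8
tool_pos: [0.6074, -0.2062, 0.1346]
tool_rot: [0.001, 1.0, -0.008, 0.001]
contact_force: [-3.2, -2.5, 5.5]
gripper_width: 0.271
time: 46.63
tool_pos: [0.6082, -0.1662, 0.1346]
tool_rot: [0.001, 1.0, -0.008, 0.001]
contact_force: [-3.2, -1.8, 6.4]
gripper_width: 0.266
time: 47.47
tool_pos: [0.6088, -0.132, 0.1346]
tool_rot: [0.001, 1.0, -0.008, 0.001]
contact_force: [-1.9, -2.6, 4.8]
gripper_width: 0.264
```

Travel so far is 107 mm; creep the rest to the stop.

```bash
python3 -m pendant '{"linear":[[0,-0.2,0],[0,-0.4,0],[0,-0.6,0],[0,-0.8,0],[0,-1,0],[0,-1.2,0],[0,-1.4,0],[0,-1.6,0],[0,-1.7,0],[0,-1.7,0]],"rotation":[[0,0,0],[0,0,0],[0,0,0],[0,0,0],[0,0,0],[0,0,0],[0,0,0],[0,0,0],[0,0,0],[0,0,0]],"grip":[1,1,1,1,1,1,1,1,1,1]}'
```

```text
time: 48.3
tool_pos: [0.6092, -0.119, 0.1346]
tool_rot: [0.005, 1.0, -0.008, 0.001]
contact_force: [-0.6, -15.8, 3.8]
gripper_width: 0.267
```

At the stop: 120 mm of travel and a −16 N reaction. Release and rise, then look.

```bash
python3 -m pendant '{"linear":[[0,0.2,0],[0,0.3,0],[0,0.3,0],[0,0.3,0],[0,0.3,0],[0,0.3,-2],[0,0.3,-5],[0,0.3,-8],[0,0.3,-12],[0,0.3,-14]],"rotation":[[0,0,0],[0,0,0],[0,0,0],[0,0,0],[0,0,0],[0,0,0],[0,0,0],[0,0,0],[0,0,0],[0,0,0]],"grip":[1,1,0.5,0,0,0,0,0,0,0]}'; python3 -m pendant '{"linear":[[0,-1,-1],[0,-2,-2],[0,-2,-4],[0,-2,-6],[0,-2,-6],[0,-2,-6],[0,-2,-6],[0,-2,-6],[0,-2,-6],[0,-2,-6]],"rotation":[[0,0,0],[0,0,0],[0,0,0],[0,0,0],[0,0,0],[0,0,0],[0,0,0],[0,0,0],[0,0,0],[0,0,0]],"grip":[0,0,0,0,0,0,0,0,0,0]}'; python3 -c "
from h import *
c,_=snap('wrist','w10.png');snap('side','s10.png')
print(proj(c,[.609,-.119,.151]))
b=cv2.imread('pics/w10.png')[:,160:480];a=cv2.imread('pics/s10.png')[90:250,270:430]
cv2.imwrite('pics/c10.png',np.hstack([b,cv2.resize(a,(400,400),interpolation=cv2.INTER_CUBIC)]))"; python3 go.py .55 .1 .28 -70 .588 .3045 .2 -90
```

```text
time: 49.13
tool_pos: [0.6097, -0.117, 0.2774]
tool_rot: [0.001, 1.0, -0.008, 0.003]
contact_force: [-0.1, 0.6, 1.1]
gripper_width: 0.998
time: 49.97
tool_pos: [0.6084, -0.097, 0.3307]
tool_rot: [-0.0, 1.0, -0.008, -0.001]
contact_force: [-1.2, -0.7, 0.3]
gripper_width: 1.003
(np.float64(319.6745978973337), np.float64(210.01818822966263))
at [ 0.6086 -0.0972  0.3315] yaw -0.9
[0.55, 0.1, 0.28, -70.0] cm [ -6.18 -19.62   5.16] rz 69.1
[0.588, 0.3045, 0.2, -90.0] cm [ -2.71 -40.12  13.17] rz 89.1
```

View pics/c10.png

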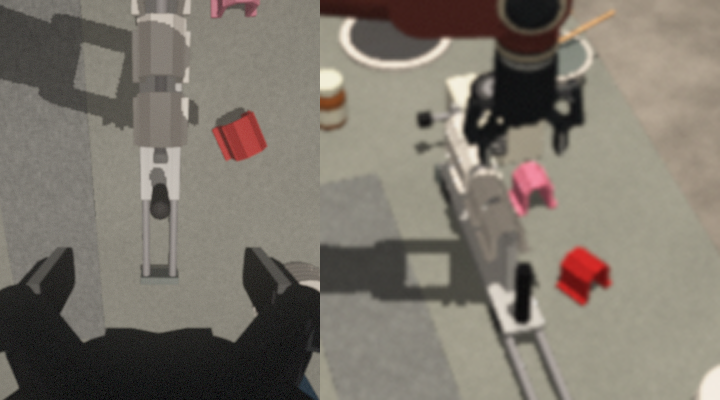

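The carriage is at the blower with all the tiles still in line. Now back to the knob at (0.588, 0.3045), jaws along y.

```bash
python3 -m pendant '{"linear":[[0,-3,0],[-1,-6,0],[-2,-9,0],[-2.7,-12,0],[-2.7,-16,0],[-2.7,-20,0],[-2.7,-24,0],[-2.7,-28,0],[-2.7,-32,0],[-2.7,-36,0]],"rotation":[[0,0,7],[0,0,14],[0,0,21],[0,0,28],[0,0,35],[0,0,42],[0,0,49],[0,0,56],[0,0,63],[0,0,70]],"grip":[0,0,0,0,0,0,0,0,0,0]}'; python3 go.py .588 .3045 .2 -90
```

```text
time: 50.9
tool_pos: [0.5874, 0.2614, 0.3324]
tool_rot: [-0.0, 0.819, -0.574, 0.0]
contact_force: [0.6, -0.4, -0.5]
gripper_width: 1.004
at [0.5874 0.2614 0.3324] yaw -70.1
[0.588, 0.3045, 0.2, -90.0] cm [-4.03 -1.52 13.24] rz 19.9
```

```bash
python3 -m pendant '{"linear":[[-2,-1,0],[-4,-1.5,0],[-4,-1.5,3],[-4,-1.5,6],[-4,-1.5,9],[-4,-1.5,12],[-4,-1.5,13.2],[-4,-1.5,13.2],[-4,-1.5,13.2],[-4,-1.5,13.2]],"rotation":[[0,0,7],[0,0,14],[0,0,19.9],[0,0,19.9],[0,0,19.9],[0,0,19.9],[0,0,19.9],[0,0,19.9],[0,0,19.9],[0,0,19.9]],"grip":[0,0,0,0,0,0,0,0,0,0]}'; python3 go.py .588 .3045 .075 -90;python3 -m pendant '{"linear":[[0,0,0],[0,0,3],[0,0,6],[0,0,9],[0,0,11],[0,0,12.5],[0,0,12.5],[0,0,12.5],[0,0,12.5],[0,0,12.5]],"rotation":[[0,0,0],[0,0,0],[0,0,0],[0,0,0],[0,0,0],[0,0,0],[0,0,0],[0,0,0],[0,0,0],[0,0,0]],"grip":[0,0,0,0,0,0,0,0,0.3,0.5]}';python3 -m pendant '{"linear":[[0,0,0],[0,0,0],[0,0,0],[0,0,0],[0,0,0],[0,0,0],[0,0,0],[0,0,0],[0,0,0],[0,0,0]],"rotation":[[0,0,0],[0,0,0],[0,0,0],[0,0,0],[0,0,0],[0,0,0],[0,0,0],[0,0,0],[0,0,0],[0,0,0]],"grip":[1,1,1,1,1,1,1,1,1,1]}'
```

```text
time: 51.73
tool_pos: [0.5892, 0.3027, 0.2031]
tool_rot: [-0.002, 0.709, -0.705, 0.001]
contact_force: [-0.0, 0.1, 0.5]
gripper_width: 0.999
at [0.5892 0.3027 0.2031] yaw -89.6
[0.588, 0.3045, 0.075, -90.0] cm [-0.16  0.16 12.81] rz 0.4
time: 52.57
tool_pos: [0.5896, 0.303, 0.0783]
tool_rot: [-0.002, 0.709, -0.705, 0.001]
contact_force: [0.5, 0.3, 0.5]
gripper_width: 0.748
time: 53.4
tool_pos: [0.5884, 0.3043, 0.0769]
tool_rot: [-0.002, 0.709, -0.705, -0.001]
contact_force: [-0.8, 5.0, 2.3]
gripper_width: 0.284
```

Knob gripped (opening 24 mm). Pull out along −x (+y tool) by 40 mm to the stop.

```bash
python3 -m pendant '{"linear":[[0,0.4,0],[0,0.8,0],[0,1.2,0],[0,1.6,0],[0,2,0],[0,2.4,0],[0,2.8,0],[0,3.2,0],[0,3.5,0],[0,3.7,0]],"rotation":[[0,0,0],[0,0,0],[0,0,0],[0,0,0],[0,0,0],[0,0,0],[0,0,0],[0,0,0],[0,0,0],[0,0,0]],"grip":[1,1,1,1,1,1,1,1,1,1]}'; python3 -m pendant '{"linear":[[0,0.1,0],[0,0.2,0],[0,0.3,0],[0,0.4,0],[0,0.5,0],[0,0.6,0],[0,0.7,0],[0,0.8,0],[0,0.8,0],[0,0.8,0]],"rotation":[[0,0,0],[0,0,0],[0,0,0],[0,0,0],[0,0,0],[0,0,0],[0,0,0],[0,0,0],[0,0,0],[0,0,0]],"grip":[1,1,1,1,1,1,1,1,1,1]}'
```

```text
time: 54.23
tool_pos: [0.552, 0.3049, 0.0769]
tool_rot: [-0.004, 0.709, -0.705, -0.001]
contact_force: [3.2, 8.9, -1.4]
gripper_width: 0.279
time: 55.07
tool_pos: [0.5481, 0.305, 0.0771]
tool_rot: [-0.008, 0.709, -0.705, 0.002]
contact_force: [16.6, 11.1, -10.6]
gripper_width: 0.283
```

It stopped at x=0.548, 40 mm out, with a +17 N reaction. Opening in place, then rising for the final look.

```bash
python3 -m pendant '{"linear":[[0,-0.2,0],[0,-0.3,0],[0,-0.3,0],[0,-0.3,0],[0,-0.3,0],[0,-0.3,-3],[0,-0.3,-6],[0,-0.3,-9],[0,-0.3,-13],[0,-0.3,-16]],"rotation":[[0,0,0],[0,0,0],[0,0,0],[0,0,0],[0,0,0],[0,0,0],[0,0,0],[0,0,0],[0,0,0],[0,0,0]],"grip":[1,1,0,0,0,0,0,0,0,0]}'; python3 -m pendant '{"linear":[[0,3,-1],[0,6,-2],[0,8,-3],[0,10,-5],[0,12,-6],[0,12,-6],[0,12,-6],[0,12,-6],[0,12,-6],[0,12,-6]],"rotation":[[0,0,0],[0,0,0],[0,0,0],[0,0,0],[0,0,0],[0,0,0],[0,0,0],[0,0,0],[0,0,0],[0,0,0]],"grip":[0,0,0,0,0,0,0,0,0,0]}'; python3 -c "
from h import *
c,_=snap('wrist','w11.png');cs,_=snap('side','s11.png');ct,_=snap('top','t11.png')
for k in(c,cs,ct): print('knob',proj(k,[.548,.3045,.07]),'handle',proj(k,[.609,-.119,.151]))
t=cv2.imread('pics/t11.png')[110:240,180:420];a=cv2.imread('pics/s11.png')[90:290,270:430];w=cv2.imread('pics/w11.png')
L=np.vstack([cv2.resize(t,(440,238),interpolation=cv2.INTER_CUBIC),cv2.resize(w,(440,275))])
cv2.imwrite('pics/c11.png',np.hstack([L,cv2.resize(a,(360,513),interpolation=cv2.INTER_CUBIC)]))"
```

```text
time: 55.9
tool_pos: [0.546, 0.3018, 0.2382]
tool_rot: [-0.001, 0.709, -0.705, 0.0]
contact_force: [0.9, 0.1, 0.2]
gripper_width: 1.0
time: 56.73
tool_pos: [0.4261, 0.3009, 0.294]
tool_rot: [0.001, 0.709, -0.705, -0.0]
contact_force: [0.3, -0.0, 0.3]
gripper_width: 0.998
knob (np.float64(316.1375287304709), np.float64(76.01567553387967)) handle (np.float64(740.3971354870487), np.float64(24.19165199236184))
knob (np.float64(301.22758899626893), np.float64(139.55728616110628)) handle (np.float64(350.6037014757247), np.float64(196.40336135088845))
knob (np.float64(234.3044284409696), np.float64(185.1472047523626)) handle (np.float64(356.9978472882541), np.float64(167.77618267600832))
```

View pics/c11.png

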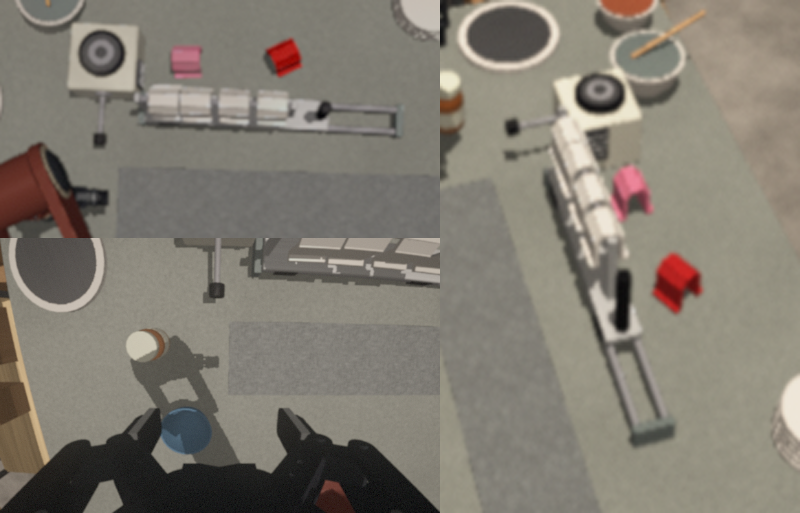

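In the final view the knob is at wrist pixel (314,77), against (316,76) predicted for fully out. The handle is at top pixel (356,168), against (357,168) for the blower stop. The four tiles hang in line with three dark gaps between them, and the jar and bowl are undisturbed. Tile 1 can't be past the 115 mm limit, because the end post stops it at 110. Handing in.

```bash
python3 -c "
from plant import manip
print(manip.job_done())"
```

```text
the job is handed in; nothing more can be done
None
```

I did every step in the required order and handed the job in at about 57 s; the simulator reports no verdict.

1. **Air off:** I pushed the knob 32 mm home, to a firm stop.
2. **Carriage to loading:** I pulled it to its stop away from the blower, which it met with about 16 N.
3. **Tiles:** I hung all four white tiles on the bar about 70 mm apart, turned in line with it. The pink and red look-alikes were left alone.
4. **Carriage to drying:** I slid it 120 mm to its stop at the blower, again about 16 N.
5. **Air on:** I pulled the knob 40 mm out, to its stop at about 17 N.

**Last checks:**
- **Knob and carriage:** in the last pictures both were within 1–2 pixels of their expected places. That is only good to about 4 mm for the carriage, so its position rests mainly on the stop force.
- **Tiles:** all four hung upright with visible gaps between them. I estimate the end tiles at about ±105 mm from the bar's middle, against the 115 mm limit.
- **Jar, bowl and figurine:** the jar and bowl stood where they were. The last crops did not include the figurine, but nothing came near it and it was in place in an earlier view.

**Disagreement:** the bar's sideways position differed by 2–3 mm between the camera and the handle position; I used a value between them, and every tile seated. No check failed.

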